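# Find the short foot of the bath step with a cranked feeler

## Task

The pine bath step rocks because the rubber foot under one of its two legs on the side facing the crate has worn short and no longer reaches the tiles. Take the cranked feeler out of the crate by its handle, try its blade flat on the tiles straight in under these two feet without forcing it, and where it slips in slide it through until its tip has reached the back of the foot. Leave it lying there flat on the tiles, and disturb nothing else.

Things in the scene. Friction and masses are not known exactly. Their poses are not given: they have to be found in the camera images.
- feeler: cranked feeler, 0.14 kg: flat steel blade 87 x 30 x 5 mm; black bar handle 24 wide (y), 12 thick, 72 mm long rises from its rear end, raked back 30 degrees from vertical, away from the tip; 73 mm high overall. Origin on the blade's underside at the handle's foot; x along the blade to the tip (75 mm ahead; 12 mm of blade behind), z up. Starts flat on the crate's floor, tip towards the step
- feeler_tip (a point): middle of the blade's tip edge, on the underside; axes as feeler
- feeler_grip (a point): point on the handle's centre line, 48 mm up along it: 24 mm behind and 44 mm above the feeler's origin; axes as feeler. The handle rises along (-0.50, 0, 0.87) in these axes; its 24 mm width lies along y
- step: pine bath step, fixed: tread of three boards 300 mm wide (y), 260 deep (x), top 176 and underside 154 mm above the tiles, four 34 mm legs. Origin on the tiles under its middle; x from its front, the side facing the crate, to its back; y towards the robot. The tread's front edge overhangs the front faces of the front feet by 45 mm: no room there for an upright gripper
- foot_near (a point): point on the tiles under the centre of the front foot nearer the robot, 65 mm in front of the step's origin and 105 mm along its y; axes as the step. The front legs end in square rubber feet 40 x 40 mm, top 36 mm above the tiles; one stands on the tiles, the other is worn from below and leaves a 10 mm gap. Which one is not known beforehand
- foot_far (a point): the same for the front foot farther from the robot, at 105 mm along the step's -y
- ferrule_1: one of the two front rubber feet, fixed under its leg, either the standing or the worn one, at the near or the far front leg. Origin on the tiles under its centre
- ferrule_2: the other front rubber foot; same description
- crate: slatted pine crate 420 mm (x) x 300 mm (y) x 60 mm high, walls and floor 8 mm thick, open on top, fixed. Origin under its centre
- bowls: stacked pair of plastic wash bowls, 132 mm across, 64 mm high, standing in the far part of the crate; origin under its centre
- jar: white ceramic jar with screw lid, 58 mm across, 70 mm high, in the far part of the crate; origin under its centre
- spout_cover: steel tub spout cover, a shell 110 x 52 x 62 mm, in the far right of the crate; origin under its centre
- stopper: silicone drain stopper with its short steel pivot lever, 42 mm across, 37 mm high, in the crate; origin under its centre
- brush: wooden nail brush 45 x 95 x 30 mm on the tiles before the step, between the two front feet; origin under its centre
- soap_dish: ceramic dish with a bar of soap, 120 x 85 x 26 mm, on the tiles between crate and step; origin under its centre
- lotion: bottle 52 mm across, 130 mm tall, standing on the tread; origin under its centre
- tin: aluminium tin 64 mm across, 45 mm high, on the tiles; origin under its centre
There are look-alikes about, which are no part of the job. Leave any green or pink look-alike of the feeler alone.

How it is judged:
On the way, in this order (a step that is already met when the one before it is completed fails the run):
1. the feeler is lifted clear out of the crate (height (world z) of feeler above 0.07 m), for 0.1 s.
2. the held blade is slid in under a front foot of the step (contact force between the fingers and feeler above 1 N and ((x of feeler_tip in the frame of foot_near between 0 and 0.05 m and y of feeler_tip in the frame of foot_near between -0.018 and 0.018 m and height (world z) of feeler_tip below 0.008 m) or (x of feeler_tip in the frame of foot_far between 0 and 0.05 m and y of feeler_tip in the frame of foot_far between -0.018 and 0.018 m and height (world z) of feeler_tip below 0.008 m))), for 0.1 s.
At the end, for the whole second after the job is handed in: The released feeler rests flat on the tiles (within 4 degrees and 5 mm), its blade under the front foot that leaves a gap: tip 12 to 50 mm past the foot's centre (its back face is at 20 mm), within 18 mm of its middle line and 17 degrees of straight; nothing else moved (((x of feeler_tip in the frame of foot_near between 0.012 and 0.05 m and y of feeler_tip in the frame of foot_near between -0.018 and 0.018 m) or (x of feeler_tip in the frame of foot_far between 0.012 and 0.05 m and y of feeler_tip in the frame of foot_far between -0.018 and 0.018 m)) and angle between the x axis of feeler and the x axis of step, either way round below 0.3 rad and angle between feeler's own z axis and vertical below 0.07 rad and height (world z) of feeler below 0.005 m and linear speed of feeler below 0.02 m/s); the robot touches nothing.
It fails at once if the blade is forced against a foot (over 60 N) (contact force between feeler and ferrule_1 above 60 N or contact force between feeler and ferrule_2 above 60 N).
It fails at once if the step is struck or pushed (over 25 N) (contact force between step and anything else above 25 N).
It fails at once if another thing is shifted by more than 25 mm (distance of any of bowls, jar, spout_cover, stopper, brush, soap_dish, lotion, tin from where it was at the start of the episode above 0.025 m).
It also fails if it takes over 56 s, if anything falls off the work surface, if the arm or the gripper's body presses on something with over 40 N, if the wrist force passes 120 N, or if a joint passes its speed limit or range.

## Robot

A 6-joint arm with a two-finger parallel gripper is mounted at the origin on the work surface. World frame = base frame: x ahead of the robot, y to its left, z up, the work surface at z = 0. Lengths are in m, angles in rad, forces in N, time in s.
With the tool pointing down it reaches from about 0.375 to 0.9 m from the base axis. Payload 3.1 kg.
Tool frame: the origin (TCP) lies on the centre line of the jaws, within the pads' length; the fingertips stand manip.finger_overhang ahead of it and the grasp point (between the pads) lies 11 mm behind it (manip.finger_overhang is the distance from the TCP to the fingertips, in m); y points along the fingers, z is the direction in which the jaws open and shut, and the axes are right-handed (so a half turn about y gives the same grasp; the last joint's range is limited). The gripper opens to 85 mm and grips with 20 to 120 N. Pads are 22 mm wide; open, the fingers measure 114 mm over their backs; the gripper's body (76 mm by 85 mm) begins 54 mm behind the grasp point. The pads swing forward as they close: fully open they stand 13 mm farther back than shut.
Start: joints at [1.121, 0.527, 1.433, -0, 1.181, -0.178], TCP at [0.167, 0.602, 0.239] pointing down, gripper open.
Joint ranges: [-3.08, 3.08], [-0.75, 2.2], [0.22, 2.44], [-1.43, 4.57], [0, 2.65], [-2.85, 2.85]. Speed limits (rad/s): [2.79, 2.79, 3.14, 3.14, 3.14, 3.14].

## Interface

Orientations are given as a unit quaternion [x, y, z, w].
In Python, from station import manip gives the robot as it stands.
- The arm moves only by the tool send_rows, never from a script. Its argument "plan" is a list of rows, each an object with "linear": the shift along the tool's x, y, z in units of 30 mm (1.0 is 30 mm), a list of three; "roll": the turn about the tool's y in units of 6 degrees (1.0 is 6 degrees). In form: [{"linear": [tx, ty, tz], "roll": roll}, ...]. A call has exactly 5 rows; each row shifts and turns the commanded pose from where the row before left it, along the tool's axes as they then stand; what a row does not reach is not made up. A row lasts 1/8 s, in which the tool goes at most 62.5 mm and 10.7 degrees, less where a joint would pass 70% of its speed; a pose out of reach is approached as far as the arm can. A call is refused whole if a number of a shift passes 1 or a number of a turn 1, either way. A call with a gripper value outside its range is refused whole. "claw" is the finger opening in mm, from 0 to 85.4, set as the call begins (left out, the last holds). The fingers move at their own pace and stop on an object; "force" is the grip in N (left out, the last holds). Time passes only in rows, so rows that do not move let the fingers close, or fill a call up. It gives the time, the measured TCP pose, the force and the opening at its end, in the units of the state.
- manip.sense(): the state, without advancing time (a new reading comes with each control period).
- manip.snapshot(name): name is "scene" or "top" or "wrist"; returns the picture (480x640x3 uint8, blue, green, red); there is no depth.
- manip.get_calibration(name): a dict with "fovy" (degrees; the focal length in pixels is half the picture's height over the tangent of half this angle, whatever the lens; pixels are square), "cx", "cy" (the principal point, pixels), "cam_to_world" (4x4, takes a point from camera to world coordinates); the wrist camera has in their place "tool_from_camera" (4x4, takes a point from camera to tool coordinates, whose origin is the TCP and whose axes are the tool frame's). Camera axes: x right, y down, z forward; pixel columns grow to the right and rows downward; lengths in m; the calibration is good to about 2 mm. A picture is of the moment at which its call begins: read the wrist's pose just before it. get_calibration takes no time and is no camera call.
- manip.sign_off(): hands the job in, once; it reports no verdict.
Trained networks look in the newest picture that a camera, given by its name, has taken for a name from the list of things; names that differ only in an ending like _2 or _b are one class to them, and where a whole thing is asked for, a point or a joint stands for the part that bears it (a point fixed in the world has none). Each returns a list of dicts, best first, with "p" (0 to 1); they miss things now and then, are a little off and sometimes report something else, mostly with a low value. They report only what shows in the picture. A call takes as long as a camera call. They do not tell look-alikes from the thing itself.
- manip.look_for(camera, query): "extent" ([left, top, right, bottom] in pixels, round what is visible of it).
The state is a dict: "t": time; "q": joint angles; "qd": joint speeds; "tau": joint torques, N m; "tcp_pos": TCP position; "tool_rot": TCP orientation; "force": force on the tool from outside, world axes, zero at the start; "ft_torque": the same for the moment, N m; "finger_gap": opening from 0.0 (shut) to 1.0 (fully open).
Only numpy, scipy, OpenCV 4.12 (cv2) and the standard library are available. Lean on these libraries where they do the work, as an engineer would, in place of code of your own. Each camera call takes 0.05 s, during which the arm holds its last target.

## Working session

There is one attempt and no reset: what is moved stays moved. The work goes in short steps, Python scripts to look and compute and a tool call to move; the robot and the scene stay as the last step left them, time stands still between calls to the robot, and variables do not carry over. Pictures are saved under pics/ and viewed, and the job is handed in when it is done.

Besides the shell and the picture viewer there is one more tool, called after "Emit:" as a command line: name --argument value ..., lists and objects as JSON in quotes. send_rows: Moves the arm, as the interface text tells. Its arguments: {"type":"object","properties":{"plan":{"type":"array"},"claw":{"type":"number"},"force":{"type":"number"}},"required":["plan"]}

```bash
ls; mkdir -p pics
cat > h.py <<'E'
import numpy as np, cv2
from scipy.spatial.transform import Rotation as R
from station import manip
def cal(n): 
    c=manip.get_calibration(n); f=240/np.tan(np.radians(c['fovy'])/2); return c,f
def T():
    s=manip.sense(); M=np.eye(4); M[:3,:3]=R.from_quat(s['tool_rot']).as_matrix(); M[:3,3]=s['tcp_pos']; return M
def camT(n):
    c,f=cal(n)
    return np.array(c['cam_to_world']) if 'cam_to_world' in c else T()@np.array(c['tool_from_camera'])
def ray(n,u,v,z,M=None):
    c,f=cal(n); M=camT(n) if M is None else M
    d=M[:3,:3]@np.array([(u-c['cx'])/f,(v-c['cy'])/f,1]); o=M[:3,3]
    return o+d*(z-o[2])/d[2]
def proj(n,p,M=None):
    c,f=cal(n); M=camT(n) if M is None else M
    q=M[:3,:3].T@(np.array(p)-M[:3,3]); return np.array([c['cx']+f*q[0]/q[2],c['cy']+f*q[1]/q[2]])
E
python3 - <<'E'
from h import *
s=manip.sense(); print(s); print(manip.finger_overhang)
for n in ['scene','top','wrist']:
    im=manip.snapshot(n); cv2.imwrite(f'pics/{n}0.png',im); print(n,manip.get_calibration(n))
E
```

```text
pics
{'t': 0.0, 'q': array([ 1.12152817e+00,  5.28461502e-01,  1.43388259e+00, -7.92686106e-06,
        1.18142795e+00, -1.78483011e-01]), 'qd': array([ 0.00239799,  0.00033569, -0.00110393,  0.00011712, -0.00030978,
        0.00054885]), 'tau': array([ 6.14143737e-04, -4.42354703e+01, -1.78024542e+01, -2.88341207e-04,
        8.33852071e-03, -2.08872211e-05]), 'tcp_pos': array([0.16683604, 0.60159822, 0.23834275]), 'tool_rot': array([ 0.70136905, -0.0956791 ,  0.09520823, -0.69990168]), 'force': array([-0.62213526, -0.63680531,  0.45647661]), 'ft_torque': array([-0.03499499,  0.03552294, -0.03417988]), 'finger_gap': 1.0014079256005504}
0.008
scene {'fovy': 56.79930264098288, 'cx': 320.5038302994639, 'cy': 237.93223398587486, 'cam_to_world': array([[ 0.09423371,  0.68956659, -0.71806541,  1.23885444],
       [ 0.99554087, -0.0683766 ,  0.06498473, -0.20874514],
       [-0.00428757, -0.72098721, -0.6929351 ,  0.85838414],
       [ 0.        ,  0.        ,  0.        ,  1.        ]])}
top {'fovy': 55.06454589872364, 'cx': 320.39716751316814, 'cy': 239.95473224018073, 'cam_to_world': array([[ 1.03692515e-02, -9.95287771e-01,  9.64091861e-02,
         3.55198281e-01],
       [-9.99946168e-01, -1.03568864e-02,  6.28683512e-04,
        -1.54921710e-01],
       [ 3.72777978e-04, -9.64105152e-02, -9.95341586e-01,
         1.37257087e+00],
       [ 0.00000000e+00,  0.00000000e+00,  0.00000000e+00,
         1.00000000e+00]])}
wrist {'fovy': 70.97951369968753, 'cx': 319.32083615673133, 'cy': 237.7720463865208, 'tool_from_camera': array([[ 3.58324432e-04,  9.58001145e-01,  2.86764151e-01,
        -7.35297350e-02],
       [-8.06750846e-04, -2.86763799e-01,  9.58000977e-01,
        -1.34676386e-01],
       [ 9.99999610e-01, -5.74622377e-04,  6.70113758e-04,
        -5.07439330e-04],
       [ 0.00000000e+00,  0.00000000e+00,  0.00000000e+00,
         1.00000000e+00]])}
```

View pics/scene0.png

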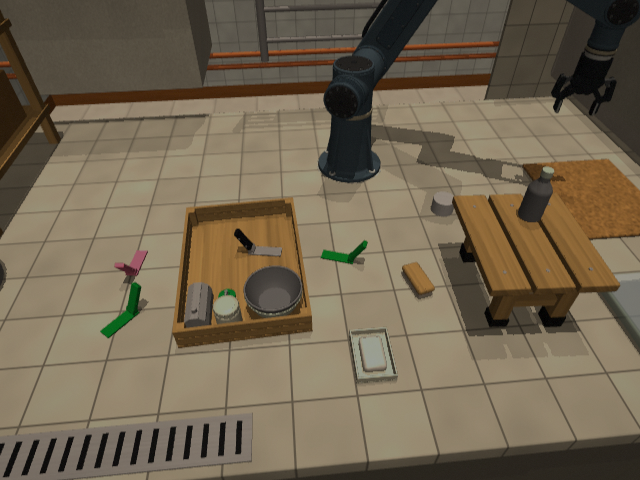

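View pics/top0.png

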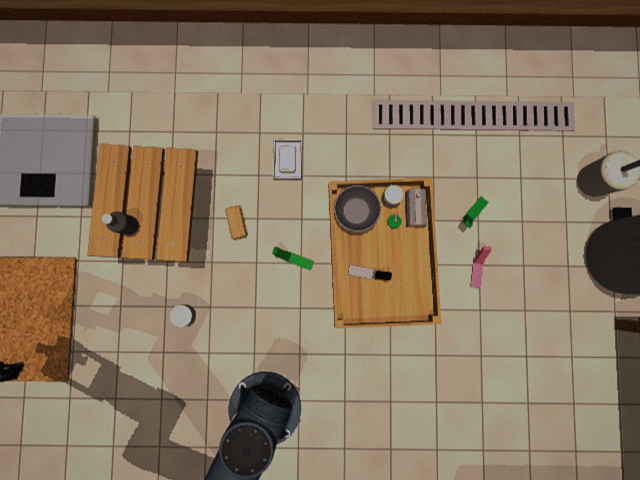

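View pics/wrist0.png

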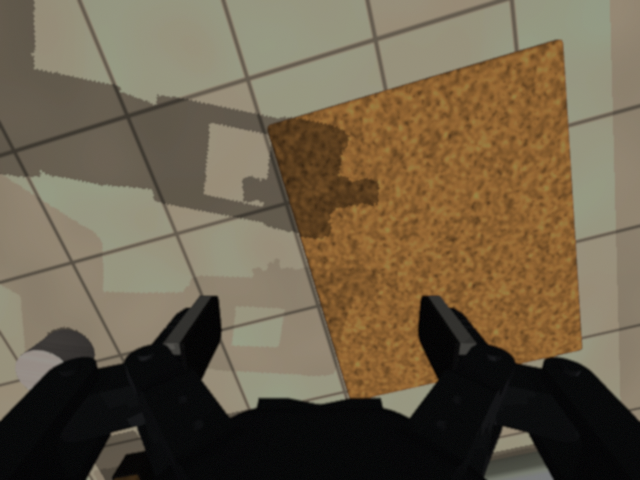

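The top view has the feeler in the crate, tip at about (350,270) and handle at about (390,276). The step is on the left, with its front edge at u≈193. Green and pink look-alikes lie outside the crate. Next I'll localise things and zoom in.

Run:
```python
from h import *
print(R.from_quat(manip.sense()['tool_rot']).as_matrix().round(3))
for n in ['top','scene']:
    manip.snapshot(n)
    for q in ['feeler','step','ferrule_1','crate','stopper','brush','soap_dish','tin','bowls','jar','lotion']:
        r=manip.look_for(n,q); print(n,q,[(np.round(d['extent']).astype(int).tolist(),round(d['p'],2)) for d in r[:5]])
a=cv2.imread('pics/top0.png'); 
cv2.imwrite('pics/a.png',np.vstack([cv2.resize(a[240:300,330:410],(800,600),interpolation=cv2.INTER_CUBIC)[:,:],]))
cv2.imwrite('pics/b.png',cv2.resize(a[130:280,80:280],(800,600),interpolation=cv2.INTER_CUBIC))
a=cv2.imread('pics/scene0.png'); cv2.imwrite('pics/c.png',cv2.resize(a[225:345,440:600],(800,600),interpolation=cv2.INTER_CUBIC))
```

```text
[[ 0.964 -0.001  0.268]
 [-0.268 -0.001  0.964]
 [-0.    -1.    -0.002]]
top feeler [([268, 245, 318, 268], 0.93), ([470, 244, 493, 287], 0.63), ([349, 266, 394, 281], 0.62), ([462, 194, 484, 229], 0.53), ([173, 301, 195, 327], 0.43)]
top step [([88, 143, 197, 262], 0.86)]
top ferrule_1 []
top crate [([331, 180, 438, 327], 0.62), ([346, 260, 390, 280], 0.15)]
top stopper [([390, 216, 401, 224], 0.72)]
top brush [([225, 205, 247, 239], 0.7), ([172, 301, 197, 326], 0.41)]
top soap_dish [([276, 142, 304, 179], 0.92), ([390, 216, 398, 225], 0.52)]
top tin [([172, 303, 195, 327], 0.74), ([333, 181, 379, 233], 0.6)]
top bowls [([334, 183, 381, 234], 0.58)]
top jar [([382, 186, 406, 208], 0.79)]
top lotion [([102, 212, 141, 236], 0.69)]
scene feeler [([320, 238, 369, 264], 0.94), ([116, 250, 149, 275], 0.74), ([100, 284, 140, 336], 0.71), ([233, 228, 282, 256], 0.66), ([453, 192, 620, 326], 0.49)]
scene step [([453, 190, 618, 327], 0.96)]
scene ferrule_1 [([480, 306, 511, 330], 0.8), ([457, 245, 474, 259], 0.7)]
scene crate [([174, 198, 315, 349], 0.9), ([453, 192, 620, 329], 0.21)]
scene stopper [([232, 227, 284, 258], 0.59), ([216, 288, 236, 298], 0.43)]
scene brush [([403, 263, 435, 296], 0.91)]
scene soap_dish [([350, 327, 397, 385], 0.79), ([450, 194, 621, 326], 0.24)]
scene tin [([431, 190, 454, 216], 0.62)]
scene bowls [([243, 267, 303, 319], 0.79)]
scene jar [([212, 292, 238, 322], 0.83)]
scene lotion [([519, 165, 553, 225], 0.7)]
```

View pics/a.png

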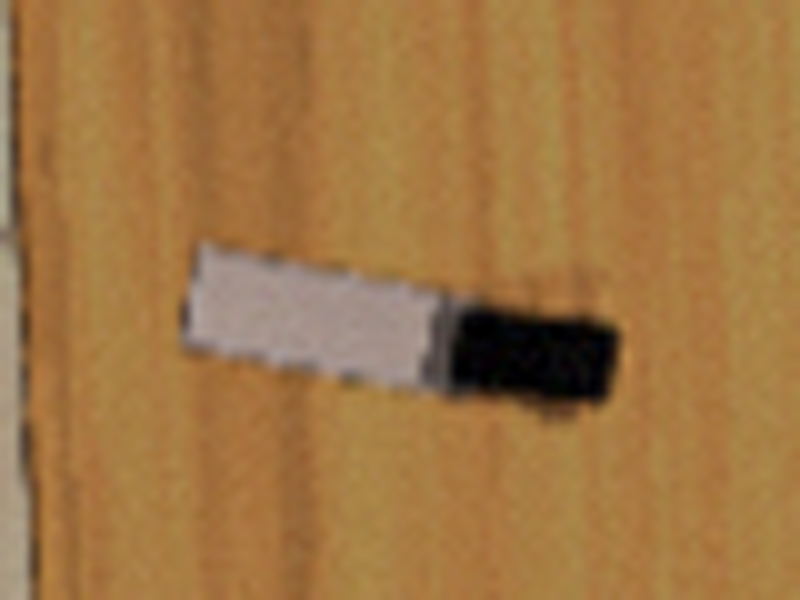

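View pics/b.png

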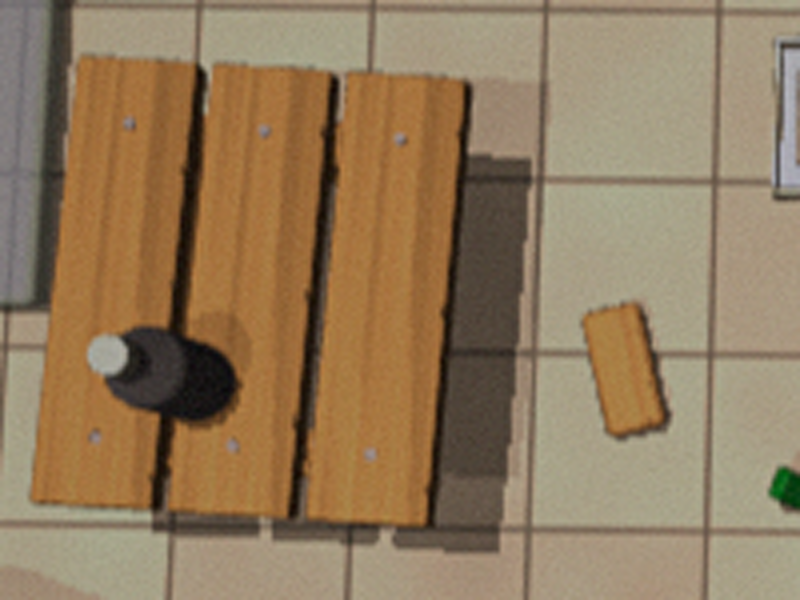

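View pics/c.png

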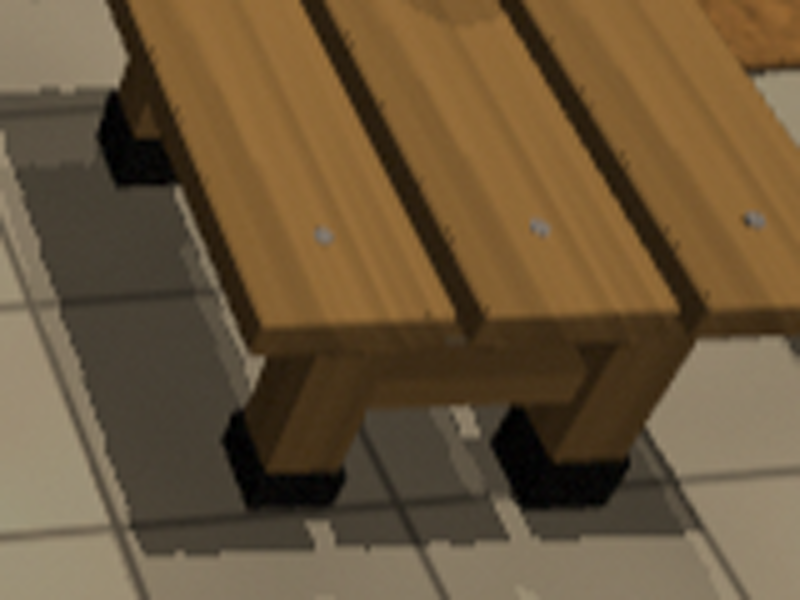

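The enlarged scene view shows the far front foot (crop x 235–345) with a vertical face only about 33 px high. The back foot measures about 46 px, so the far front foot is probably the worn one. Next I'll compute poses and check that prediction.

Run:
```python
from h import *
c=np.array([[78,57],[468,80],[432,525],[32,500]])/4+[80,130]   # FB, FF, NF, NB
P=np.array([ray('top',u,v,.176) for u,v in c]); print(P.round(4))
fb,ff,nf,nb=P
x=(fb-ff)+(nb-nf); x/=np.linalg.norm(x); y=(nf-ff)+(nb-fb); y/=np.linalg.norm(y)
print('dims',np.linalg.norm(fb-ff),np.linalg.norm(nb-nf),np.linalg.norm(nf-ff),np.linalg.norm(nb-fb), 'dot',x@y)
a1=np.arctan2(x[1],x[0]);a2=np.arctan2(y[1],y[0])+np.pi/2; print(np.degrees([a1,a2]))
a=a1*.5+.5*a2
a=np.arctan2(np.sin(a1)+np.sin(a2),np.cos(a1)+np.cos(a2))
o=P.mean(0);o[2]=0; X=np.array([np.cos(a),np.sin(a),0]);Y=np.array([-np.sin(a),np.cos(a),0])
print('step',o,np.degrees(a)); fn=o-.065*X+.105*Y; ff=o-.065*X-.105*Y; print('near',fn,'far',ff)
np.savez('step.npz',o=o,a=a,X=X,Y=Y,fn=fn,ff=ff)
im=cv2.imread('pics/scene0.png'); 
big=cv2.resize(im[225:345,440:600],(800,600),interpolation=cv2.INTER_CUBIC)
def pt(p): return tuple(np.round((proj('scene',p)-[440,225])*5).astype(int).tolist())
for f in (fn,ff,fn+.13*X,ff+.13*X):
  for z,col in ((0,(0,0,255)),(.01,(0,255,0)),(.036,(255,255,0))):
    q=[pt(f+sx*.02*X+sy*.02*Y+[0,0,z]) for sx,sy in((-1,-1),(1,-1),(1,1),(-1,1))]
    cv2.polylines(big,[np.array(q)],True,col,1)
q=[pt(o+sx*.13*X+sy*.15*Y+[0,0,.176]) for sx,sy in((-1,-1),(1,-1),(1,1),(-1,1))]
cv2.polylines(big,[np.array(q)],True,(255,0,255),1)
cv2.imwrite('pics/d.png',big)
# feeler
f=lambda u,v:(u/10+330,v/10+240)
tipL=ray('top',*f(203,243),.013);tipR=ray('top',*f(185,347),.013); 
bl=ray('top',*f(440,292),.013);br=ray('top',*f(425,388),.013)
tip=(tipL+tipR)/2; d=tip-(bl+br)/2; d/=np.linalg.norm(d)
print('tip',tip,'dir',d,np.degrees(np.arctan2(d[1],d[0])),'w',np.linalg.norm(tipL-tipR))
hl=ray('top',*f(620,325),.081-.003);hr=ray('top',*f(606,403),.078); h=(hl+hr)/2; print('handle top rear',h,'w',np.linalg.norm(hl-hr), (tip-h)@d)
og=tip-.075*d; print('origin',og,'grip',og-.024*d,'lat off of handle', np.cross(d,h-tip)[2])
# crate
for u,v in ((331,181),(437,180),(440,326),(332,327)): print(ray('top',u,v,.06).round(3))
```

```text
[[0.7211 0.437  0.176 ]
 [0.7082 0.1767 0.176 ]
 [0.4119 0.1894 0.176 ]
 [0.4255 0.4502 0.176 ]]
dims 0.26061871156970046 0.26117017200000403 0.29653888950231844 0.2959636781170906 dot -0.007192386756678221
[ 87.0866055  267.49870245]
step [0.56667523 0.31331089 0.        ] -2.7073460250209638
near [0.50670741 0.42126394 0.        ] far [0.49678816 0.21149833 0.        ]
tip [ 0.40027413 -0.24048555  0.013     ] dir [0.17515958 0.98454006 0.        ] 79.91205544050486 w 0.0311073255389179
handle top rear [ 0.38001583 -0.3539461   0.078     ] w 0.022213847526482852 0.11525489409824455
origin [ 0.38713716 -0.31432605  0.013     ] grip [ 0.38293334 -0.33795502  0.013     ] lat off of handle 7.141244761019183e-05
[ 0.654 -0.183  0.06 ]
[ 0.661 -0.491  0.06 ]
[ 0.243 -0.493  0.06 ]
[ 0.237 -0.189  0.06 ]
```

View pics/d.png

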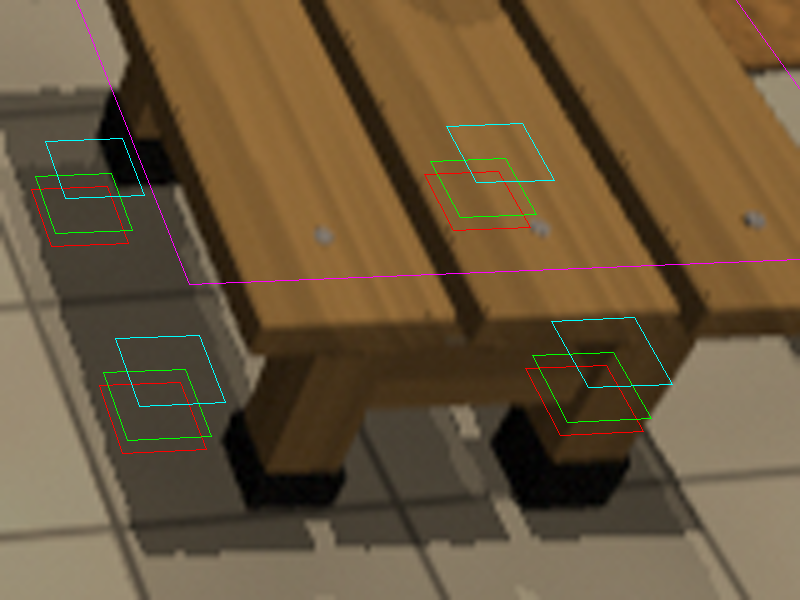

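Run:
```python
from h import *
o=np.array([0.56667523,0.31331089,0]); a=np.radians(87.29)
X=np.array([np.cos(a),np.sin(a),0]);Y=np.array([-np.sin(a),np.cos(a),0])
fn=o-.065*X+.105*Y; ff=o-.065*X-.105*Y; print('near',fn,'far',ff,X)
np.savez('step.npz',o=o,a=a,X=X,Y=Y,fn=fn,ff=ff)
im=cv2.imread('pics/scene0.png'); 
big=cv2.resize(im[225:345,440:600],(800,600),interpolation=cv2.INTER_CUBIC)
def pt(p): return tuple(np.round((proj('scene',p)-[440,225])*5).astype(int).tolist())
for f in (fn,ff,ff+.13*X):
  for z,col in ((0,(0,0,255)),(.01,(0,255,0)),(.036,(255,255,0))):
    q=[pt(f+sx*.02*X+sy*.02*Y+[0,0,z]) for sx,sy in((-1,-1),(1,-1),(1,1),(-1,1))]
    cv2.polylines(big,[np.array(q)],True,col,1)
q=[pt(o+sx*.13*X+sy*.15*Y+[0,0,.176]) for sx,sy in((-1,-1),(1,-1),(1,1),(-1,1))]
cv2.polylines(big,[np.array(q)],True,(255,0,255),1)
cv2.imwrite('pics/d2.png',big)
c=manip.sense()
```

```text
near [0.45871941 0.25334807 0.        ] far [0.66848455 0.2434191  0.        ] [0.04728079 0.99888164 0.        ]
```

View pics/d2.png

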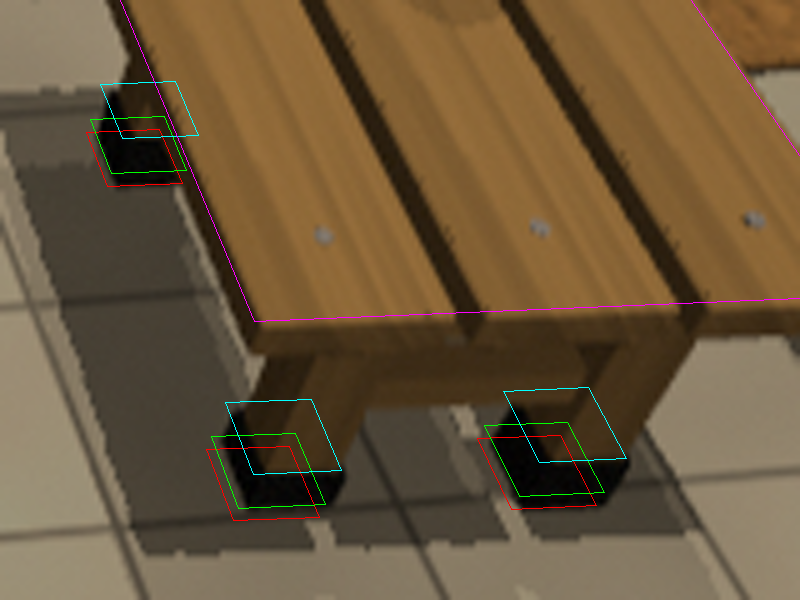

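The red and green outlines confirm it. The near front foot reaches the tiles, and the far front foot's lower edge sits about 10 mm up, so the far foot is the worn one. Next I'll check the gripper's shape (camera bracket) and the positions of neighbouring things.

Run:
```python
from h import *
a=cv2.imread('pics/scene0.png'); cv2.imwrite('pics/e.png',cv2.resize(a[0:120,540:640],(600,600),interpolation=cv2.INTER_CUBIC))
print('cam pos',camT('wrist')[:3,3], proj('scene',camT('wrist')[:3,3]), 'tcp',proj('scene',T()[:3,3]))
M=T()
for q in ([0,0,0],[0,-.1,0],[-.0735,-.135,0],[0,-.135,0],[.04,-.135,0],[0,-.135,.04]): print(q,(proj('scene',M[:3,:3]@np.array(q)+M[:3,3])-[540,0])*[6,5])
f=lambda u,v:(u/4+80,v/4+130)
print('brush',[ray('top',*f(*p),.03)[:2].round(3).tolist() for p in((583,312),(637,302),(667,425),(615,437))])
print('soap',[ray('top',*p,.02)[:2].round(3).tolist() for p in((276,142),(302,179))])
print('green',[ray('top',*p,.03)[:2].round(3).tolist() for p in((268,245),(318,268))])
```

```text
cam pos [0.09615315 0.62138975 0.3739648 ] [584.90017178  56.19635389] tcp [572.01438029 114.44197672]
[0, 0, 0] [192.08628173 572.20988362]
[0, -0.1, 0] [279.6122926  400.63482208]
[-0.0735, -0.135, 0] [270.89286977 280.46958062]
[0, -0.135, 0] [312.72183065 335.73101839]
[0.04, -0.135, 0] [337.10855608 367.94901955]
[0, -0.135, 0.04] [411.03652025 341.03332832]
brush [[0.577, 0.126], [0.585, 0.086], [0.494, 0.062], [0.485, 0.1]]
soap [[0.781, -0.017], [0.669, -0.097]]
green [[0.469, -0.001], [0.403, -0.148]]
```

View pics/e.png

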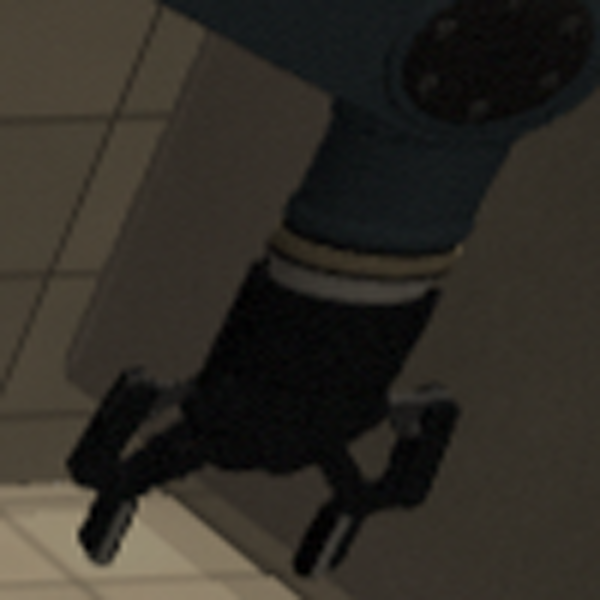

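The standing gripper would hit the tread overhang, and joint 6's range rules out having the camera side turned away at both the crate and the step. So my plan is:

1. Pick up the feeler with tool x pointing away from the step.
2. Set it down on the tiles before the far foot.
3. Regrasp high on the handle with the hand turned half round, and insert it.
4. Finish by pushing with the outside of a finger.

Planner first.

```bash
cat >> h.py <<'E'
import json
def yaw(): 
    M=T(); return np.degrees(np.arctan2(M[1,0],M[0,0]))
def Rt(y):
    c,s=np.cos(np.radians(y)),np.sin(np.radians(y))
    X=np.array([c,s,0]);Y=np.array([0,0,-1.]);Z=np.cross(X,Y); return np.stack([X,Y,Z],1)
def rows(wps,step=1.0,p=None,y=None,pad=True,dec=2):
    """wps: list of (pos, yaw_deg continuous) ; prints rows"""
    p=np.array(manip.sense()['tcp_pos']) if p is None else np.array(p); y=yaw() if y is None else y
    out=[]
    for pos,ty in wps:
        pos=np.array(pos)
        for k in range(200):
            d=Rt(y).T@(pos-p)/.03; r=-(ty-y)/6
            if np.abs(d).max()<.02 and abs(r)<.02: break
            nn=max(np.ceil(np.abs(d).max()/step-1e-6),np.ceil(abs(r)-1e-6),1)
            l=np.clip(np.round(d/nn,dec),-1,1); rr=float(np.clip(np.round(r/nn,dec),-1,1))
            out.append({"linear":l.tolist(),"roll":rr}); p=p+Rt(y)@(l*.03); y=y-rr*6
    if pad:
        while len(out)%5: out.append({"linear":[0,0,0],"roll":0})
    for i in range(0,len(out),5): print(json.dumps(out[i:i+5]))
    print('end',p.round(4),round(y,2),len(out)); return p,y
def st():
    s=manip.sense(); print('t',round(s['t'],2),'tcp',s['tcp_pos'].round(4),'yaw',round(yaw(),2),'F',s['force'].round(1),'q6',round(s['q'][5],3),'gap',round(s['finger_gap'],3))
E
python3 - <<'E'
from h import *
st(); print('lotion',[ray('top',*p,.17)[:2].round(3) for p in ((125,224),)])
rows([([.30,.36,.24],-50),([.40,.08,.24],-80),([.385,-.26,.22],-100.1),([.383,-.338,.13],-100.1)],dec=1)
E
```

```text
t 1.35 tcp [0.1671 0.6022 0.2393] yaw -15.51 F [-0.5  0.7  0.7] q6 -0.179 gap 1.002
lotion [array([0.509, 0.361])]
[{"linear": [0.9, -0.0, -0.9], "roll": 0.8}, {"linear": [1.0, -0.0, -0.9], "roll": 0.8}, {"linear": [0.9, -0.0, -0.6], "roll": 0.7}, {"linear": [0.9, -0.0, -0.6], "roll": 0.7}, {"linear": [1.0, -0.0, -0.5], "roll": 0.7}]
[{"linear": [0.8, -0.0, -0.3], "roll": 0.5}, {"linear": [0.8, -0.0, -0.3], "roll": 0.5}, {"linear": [0.8, -0.0, -0.3], "roll": 0.5}, {"linear": [0.7, -0.0, -0.2], "roll": 0.5}, {"linear": [0.0, -0.0, -0.0], "roll": 0.0}]
[{"linear": [0.0, -0.0, -0.0], "roll": 0.0}, {"linear": [0.0, -0.0, -0.0], "roll": 0.0}, {"linear": [0.0, -0.0, -0.0], "roll": 0.0}, {"linear": [0.0, -0.0, -0.0], "roll": 0.0}, {"linear": [0.0, -0.0, -0.0], "roll": 0.0}]
[{"linear": [0.0, -0.0, -0.0], "roll": 0.0}, {"linear": [0.0, -0.0, -0.0], "roll": 0.0}, {"linear": [0.0, -0.0, -0.0], "roll": 0.0}, {"linear": [0.0, -0.0, -0.0], "roll": 0.0}, {"linear": [0.0, -0.0, -0.0], "roll": 0.0}]
[{"linear": [0.0, -0.0, -0.0], "roll": 0.0}, {"linear": [0.0, -0.0, -0.0], "roll": 0.0}, {"linear": [
[... 28228 characters left out ...]
0.0, -0.0], "roll": -0.0}, {"linear": [-0.0, 0.0, -0.0], "roll": -0.0}, {"linear": [-0.0, 0.0, -0.0], "roll": -0.0}, {"linear": [-0.0, 0.0, -0.0], "roll": -0.0}, {"linear": [-0.0, 0.0, -0.0], "roll": -0.0}]
[{"linear": [-0.0, 0.0, -0.0], "roll": -0.0}, {"linear": [-0.0, 0.0, -0.0], "roll": -0.0}, {"linear": [-0.0, 0.0, -0.0], "roll": -0.0}, {"linear": [-0.0, 0.0, -0.0], "roll": -0.0}, {"linear": [-0.0, 0.0, -0.0], "roll": -0.0}]
[{"linear": [-0.0, 0.0, -0.0], "roll": -0.0}, {"linear": [-0.0, 0.0, -0.0], "roll": -0.0}, {"linear": [-0.0, 0.0, -0.0], "roll": -0.0}, {"linear": [-0.0, 0.0, -0.0], "roll": -0.0}, {"linear": [-0.0, 0.0, -0.0], "roll": -0.0}]
end [ 0.3837 -0.3388  0.1313] -100.11 800
```

The planner stalls on rounding, so I'll fix the termination and print more compactly.

```bash
python3 - <<'E'
s=open('h.py').read()
s=s.replace("out.append({\"linear\":l.tolist()","l=l+0.;rr+=0.\n            if not l.any() and rr==0: break\n            out.append({\"linear\":l.tolist()")
s=s.replace("print(json.dumps(out[i:i+5]))","print(' '.join(str(r['linear']+[r['roll']]).replace(' ','') for r in out[i:i+5]))")
open('h.py','w').write(s)
E
python3 - <<'E'
from h import *
rows([([.30,.36,.24],-50),([.40,.08,.24],-80),([.385,-.26,.22],-100.1),([.383,-.338,.13],-100.1)],dec=1)
E
```

```text
[0.9,0.0,-0.9,0.8] [1.0,0.0,-0.9,0.8] [0.9,0.0,-0.6,0.7] [0.9,0.0,-0.6,0.7] [1.0,0.0,-0.5,0.7]
[0.8,0.0,-0.3,0.5] [0.8,0.0,-0.3,0.5] [0.8,0.0,-0.3,0.5] [0.7,0.0,-0.2,0.5] [0.9,0.0,-0.4,0.5]
[0.9,0.0,-0.3,0.5] [1.0,0.0,-0.2,0.5] [1.0,0.0,-0.2,0.5] [1.0,0.0,-0.1,0.5] [1.0,0.0,-0.1,0.5]
[1.0,0.0,-0.1,0.5] [1.0,0.0,0.0,0.5] [1.0,0.0,0.1,0.5] [0.9,0.0,0.1,0.5] [0.9,0.1,-0.2,0.3]
[0.9,0.0,-0.2,0.3] [0.9,0.1,-0.2,0.3] [1.0,0.0,-0.1,0.3] [0.9,0.1,-0.1,0.3] [1.0,0.0,-0.1,0.3]
[1.0,0.1,0.0,0.3] [0.9,0.0,0.0,0.3] [1.0,0.1,0.0,0.2] [0.9,0.0,0.1,0.3] [1.0,0.1,0.1,0.2]
[0.9,0.0,0.1,0.3] [0.6,0.8,0.1,0.0] [0.7,0.7,0.1,0.0] [0.6,0.8,0.1,0.0] [0.7,0.7,0.1,0.0]
end [ 0.3837 -0.3388  0.1313] -100.11 35
```

Emit:
send_rows --plan '[{"linear": [0.9, 0, -0.9], "roll": 0.8}, {"linear": [1, 0, -0.9], "roll": 0.8}, {"linear": [0.9, 0, -0.6], "roll": 0.7}, {"linear": [0.9, 0, -0.6], "roll": 0.7}, {"linear": [1, 0, -0.5], "roll": 0.7}]'

```text
t: 1.98
tcp_pos: [0.2534, 0.4466, 0.2395]
tool_rot: [-0.669, 0.229, -0.229, 0.669]
force: [0.0, -0.3, -0.2]
finger_gap: 0.997
```

Emit:
send_rows --plan '[{"linear": [0.8, 0, -0.3], "roll": 0.5}, {"linear": [0.8, 0, -0.3], "roll": 0.5}, {"linear": [0.8, 0, -0.3], "roll": 0.5}, {"linear": [0.7, 0, -0.2], "roll": 0.5}, {"linear": [0.9, 0, -0.4], "roll": 0.5}]'

```text
t: 2.6
tcp_pos: [0.309, 0.3321, 0.2396]
tool_rot: [-0.633, 0.314, -0.315, 0.634]
force: [-0.6, 0.2, -0.0]
finger_gap: 0.994
```

Emit:
send_rows --plan '[{"linear": [0.9, 0, -0.3], "roll": 0.5}, {"linear": [1, 0, -0.2], "roll": 0.5}, {"linear": [1, 0, -0.2], "roll": 0.5}, {"linear": [1, 0, -0.1], "roll": 0.5}, {"linear": [1, 0, -0.1], "roll": 0.5}]'

```text
t: 3.22
tcp_pos: [0.3621, 0.1914, 0.2396]
tool_rot: [-0.587, 0.394, -0.395, 0.587]
force: [-0.7, -1.1, 0.0]
finger_gap: 1.004
```

Emit:
send_rows --plan '[{"linear": [1, 0, -0.1], "roll": 0.5}, {"linear": [1, 0, 0], "roll": 0.5}, {"linear": [1, 0, 0.1], "roll": 0.5}, {"linear": [0.9, 0, 0.1], "roll": 0.5}, {"linear": [0.9, 0.1, -0.2], "roll": 0.3}]'

```text
t: 3.85
tcp_pos: [0.4007, 0.0528, 0.2367]
tool_rot: [-0.535, 0.461, -0.463, 0.536]
force: [0.3, -0.2, -0.3]
finger_gap: 0.998
```

Emit:
send_rows --plan '[{"linear": [0.9, 0, -0.2], "roll": 0.3}, {"linear": [0.9, 0.1, -0.2], "roll": 0.3}, {"linear": [1, 0, -0.1], "roll": 0.3}, {"linear": [0.9, 0.1, -0.1], "roll": 0.3}, {"linear": [1, 0, -0.1], "roll": 0.3}]'

```text
t: 4.47
tcp_pos: [0.3902, -0.0895, 0.2304]
tool_rot: [0.497, -0.502, 0.503, -0.498]
force: [1.2, -0.3, -0.2]
finger_gap: 0.998
```

Emit:
send_rows --plan '[{"linear": [1, 0.1, 0], "roll": 0.3}, {"linear": [0.9, 0, 0], "roll": 0.3}, {"linear": [1, 0.1, 0], "roll": 0.2}, {"linear": [0.9, 0, 0.1], "roll": 0.3}, {"linear": [1, 0.1, 0.1], "roll": 0.2}]'

```text
t: 5.1
tcp_pos: [0.3867, -0.2339, 0.2216]
tool_rot: [0.462, -0.535, 0.535, -0.462]
force: [1.3, -0.5, 0.5]
finger_gap: 0.999
```

Emit:
send_rows --plan '[{"linear": [0.9, 0, 0.1], "roll": 0.3}, {"linear": [0.6, 0.6, 0.1], "roll": 0}, {"linear": [0.7, 0.6, 0.1], "roll": 0}, {"linear": [0.6, 0.6, 0.1], "roll": 0}, {"linear": [0.7, 0.6, 0.1], "roll": 0}]'

```text
t: 5.72
tcp_pos: [0.3838, -0.3395, 0.1489]
tool_rot: [0.454, -0.542, 0.542, -0.454]
force: [1.1, 0.4, -0.0]
finger_gap: 0.993
```

Run:
```python
from h import *
st(); M=camT('wrist'); im=manip.snapshot('wrist'); np.save('M1.npy',M)
d=np.array([.17516,.98454,0]); og=np.array([.38714,-.31433,.008]); 
for k in range(-1,2):
  pass
n=np.array([-d[1],d[0],0])
for p,c in ((og+.075*d,(0,0,255)),(og,(0,255,0)),(og-.036*d+[0,0,.062],(255,0,255)),(og+.075*d+.015*n,(255,255,0)),(og+.075*d-.015*n,(255,255,0))):
    q=proj('wrist',p,M); cv2.circle(im,tuple(np.round(q).astype(int).tolist()),3,c,-1); print(q.round(1))
cv2.imwrite('pics/w1.png',im)
```

```text
t 5.72 tcp [ 0.3838 -0.3395  0.1489] yaw -100.11 F [ 1.1  0.4 -0. ] q6 -0.766 gap 0.993
[318.5  99. ]
[318.6 196.9]
[318.5 265.2]
[298.7  99.1]
[338.2  99. ]
```

View pics/w1.png

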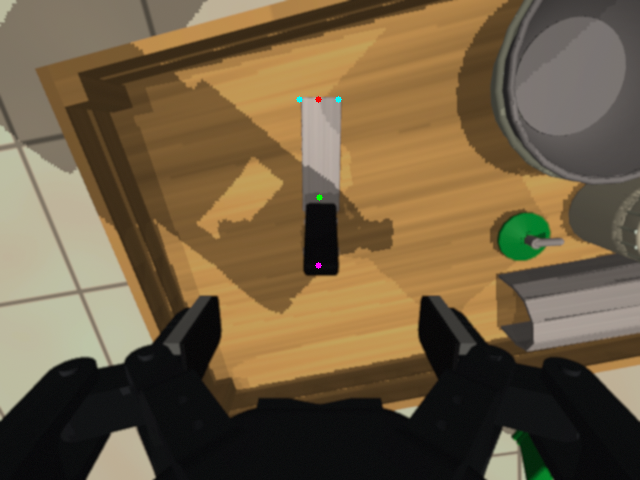

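The projected marks (tip 318,99; handle top 318,265) fall on the feeler within about 2 mm. I also need to know whether the wrist camera has a physical body, so I'll look at the arm from the other cameras.

Run:
```python
from h import *
print(manip.sense()['q'].round(3))
M=camT('wrist')[:3,3]; print(M)
for n in ('scene','top'):
    im=manip.snapshot(n); q=proj(n,M); t=proj(n,T()[:3,3]); print(n,q,t)
    cv2.imwrite(f'pics/{n}1.png',im)
    c=((q+t)/2).astype(int); x0=max(0,min(c[0]-80,480)); y0=max(0,min(c[1]-70,360))
    b=cv2.resize(im[y0:y0+120,x0:x0+160],(800,600),interpolation=cv2.INTER_CUBIC)
    cv2.circle(b,tuple(((q-[x0,y0])*5).astype(int).tolist()),5,(0,0,255),1); cv2.imwrite(f'pics/{n}1z.png',b)
```

```text
[-9.450e-01  5.180e-01  1.798e+00 -1.000e-03  8.250e-01 -7.670e-01]
[ 0.3960454  -0.27026865  0.28172219]
scene [259.20903112 166.43510028] [236.14768127 210.15635008]
top [369.13922079 267.71886708] [389.81945513 274.58984171]
```

View pics/scene1z.png

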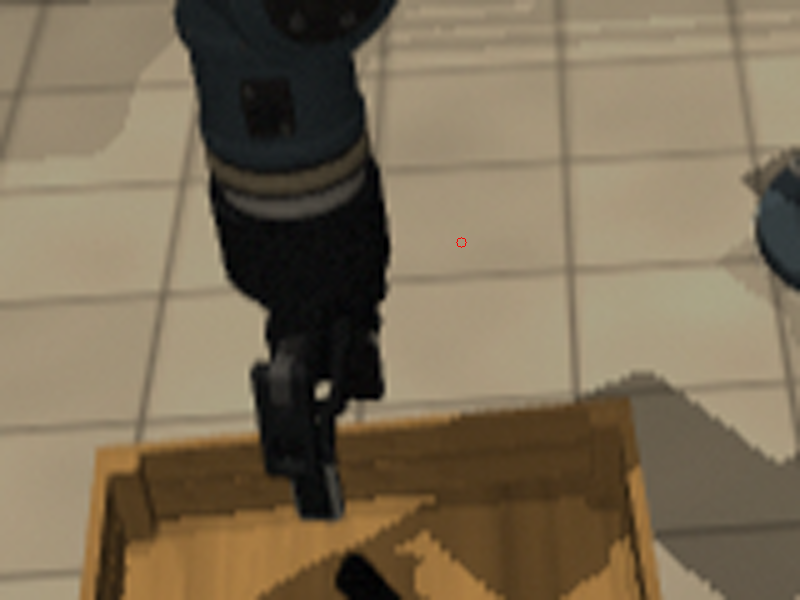

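View pics/top1z.png

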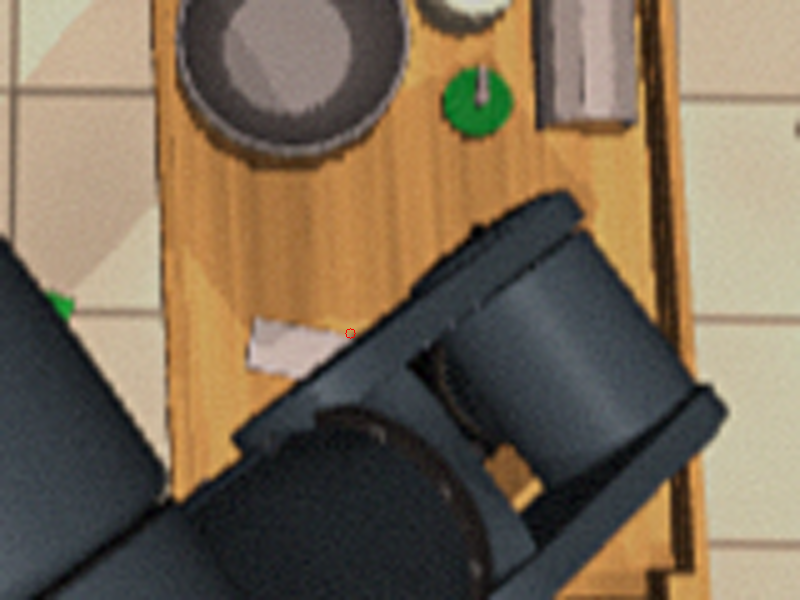

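The circled camera position floats in free space in both views, so the wrist camera has no body. No regrasp is needed, and I can hold with tool x pointing away from the step all the way. I'll grip high and towards the back of the handle to keep the body clear of the tread.

Run:
```python
from h import *
rows([([.3801,-.3537,.10],-100.1),([.3801,-.3537,.053],-100.1)],dec=2)
```

```text
[0.25,0.81,-0.01,-0.01] [0.25,0.81,-0.01,-0.01] [0.0,0.79,0.0,0.0] [0.0,0.78,0.0,0.0] [0,0,0,0]
end [ 0.3802 -0.3538  0.053 ] -100.08 5
```

Emit:
send_rows --plan '[{"linear": [0.25, 0.8, 0], "roll": 0}, {"linear": [0.25, 0.8, 0], "roll": 0}, {"linear": [0, 0.8, 0], "roll": 0}, {"linear": [0, 0.8, 0], "roll": 0}, {"linear": [0, 0, 0], "roll": 0}]'

```text
t: 6.5
tcp_pos: [0.3806, -0.352, 0.0529]
tool_rot: [-0.454, 0.543, -0.541, 0.454]
force: [-0.7, -0.2, 0.8]
finger_gap: 1.001
```

Emit:
send_rows --plan '[{"linear": [0, 0, 0], "roll": 0}, {"linear": [0, 0, 0], "roll": 0}, {"linear": [0, 0, 0], "roll": 0}, {"linear": [0, 0, 0], "roll": 0}, {"linear": [0, 0, 0], "roll": 0}]' --claw 5 --force 70

```text
t: 7.12
tcp_pos: [0.3814, -0.3541, 0.0539]
tool_rot: [0.454, -0.542, 0.543, -0.454]
force: [-0.2, -0.6, 5.1]
finger_gap: 0.269
```

Run:
```python
from h import *
st(); im=manip.snapshot('wrist'); cv2.imwrite('pics/w2.png',im)
```

```text
t 7.12 tcp [ 0.3814 -0.3541  0.0539] yaw -100.13 F [-0.2 -0.6  5.1] q6 -0.787 gap 0.269
```

View pics/w2.png

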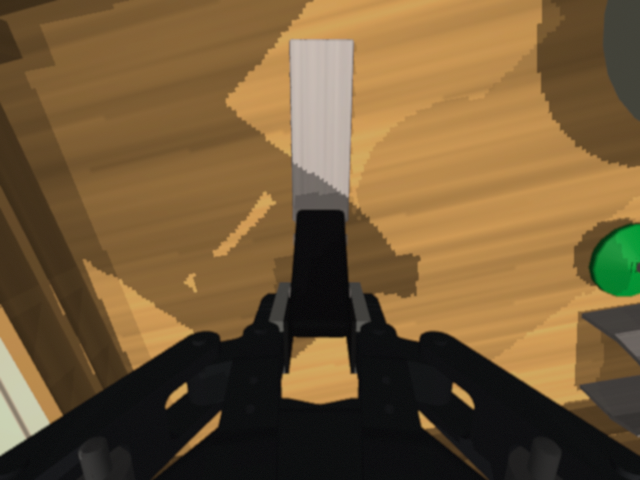

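The handle is gripped (gap 0.27, about 23 mm), with the blade straight ahead and its tip at pixel (322,40). Next I'll work out the tip in the tool frame, then lift and carry.

Run:
```python
from h import *
st(); M=T()
for px in ((290,40),(354,41),(293,200),(350,200)): 
    w=ray('wrist',*px,.013); print(w.round(4),(M[:3,:3].T@(w-M[:3,3])).round(4))
z=np.load('step.npz'); 
X=z['X'];ff=z['ff']+.002*X
g=ff-.195*X; print('ff',ff,'stage',g)
rows([(M[:3,3]+[0,0,.09],-100.1),([g[0],g[1],.15],-92.7)],dec=1)
```

```text
t 7.17 tcp [ 0.3814 -0.3542  0.0539] yaw -100.12 F [-0.2 -0.8  5.2] q6 -0.787 gap 0.266
[ 0.3879 -0.2378  0.013 ] [-0.1158  0.0408 -0.0141]
[ 0.417  -0.2434  0.013 ] [-0.1153  0.0408  0.0156]
[ 0.3745 -0.3114  0.013 ] [-0.041   0.0409 -0.0144]
[ 0.404  -0.3167  0.013 ] [-0.0409  0.0409  0.0156]
ff [0.66857911 0.24541686 0.        ] stage [0.65935936 0.05063494 0.        ]
[0.0,-1.0,0.0,0.0] [0.0,-1.0,0.0,0.0] [0.0,-1.0,0.0,0.0] [-1.0,0.0,0.5,-0.1] [-1.0,0.0,0.5,-0.1]
[-1.0,0.0,0.5,-0.1] [-1.0,0.0,0.5,-0.1] [-1.0,0.0,0.5,-0.1] [-1.0,0.0,0.5,-0.1] [-1.0,0.0,0.5,-0.1]
[-0.9,0.0,0.5,-0.1] [-0.9,0.0,0.5,-0.1] [-0.9,0.0,0.5,-0.1] [-0.9,0.0,0.5,0.0] [-1.0,-0.1,0.6,-0.1]
[-0.9,0.0,0.5,0.0] [-1.0,-0.1,0.6,-0.1] [-0.9,0.0,0.6,0.0] [0,0,0,0] [0,0,0,0]
end [0.6607 0.0503 0.1499] -92.92 20
```

Emit:
send_rows --plan '[{"linear": [0, -1, 0], "roll": 0}, {"linear": [0, -1, 0], "roll": 0}, {"linear": [0, -1, 0], "roll": 0}, {"linear": [-1, 0, 0.5], "roll": -0.1}, {"linear": [-1, 0, 0.5], "roll": -0.1}]'

```text
t: 7.8
tcp_pos: [0.4209, -0.2991, 0.1434]
tool_rot: [0.459, -0.538, 0.538, -0.459]
force: [0.1, 0.0, -1.6]
finger_gap: 0.264
```

Emit:
send_rows --plan '[{"linear": [-1, 0, 0.5], "roll": -0.1}, {"linear": [-1, 0, 0.5], "roll": -0.1}, {"linear": [-1, 0, 0.5], "roll": -0.1}, {"linear": [-1, 0, 0.5], "roll": -0.1}, {"linear": [-1, 0, 0.5], "roll": -0.1}]'

```text
t: 8.43
tcp_pos: [0.5152, -0.1598, 0.1427]
tool_rot: [-0.474, 0.526, -0.525, 0.473]
force: [0.3, 0.5, -1.4]
finger_gap: 0.262
```

Emit:
send_rows --plan '[{"linear": [-0.9, 0, 0.5], "roll": -0.1}, {"linear": [-0.9, 0, 0.5], "roll": -0.1}, {"linear": [-0.9, 0, 0.5], "roll": -0.1}, {"linear": [-0.9, 0, 0.5], "roll": 0}, {"linear": [-1, -0.1, 0.6], "roll": -0.1}]'

```text
t: 9.05
tcp_pos: [0.6039, -0.0291, 0.1452]
tool_rot: [-0.485, 0.516, -0.514, 0.484]
force: [0.9, -1.1, -1.7]
finger_gap: 0.268
```

Emit:
send_rows --plan '[{"linear": [-0.9, 0, 0.5], "roll": 0}, {"linear": [-1, -0.1, 0.6], "roll": -0.1}, {"linear": [-0.9, 0, 0.6], "roll": 0}, {"linear": [0, 0, 0], "roll": 0}, {"linear": [0, 0, 0], "roll": 0}]'

```text
t: 9.68
tcp_pos: [0.6591, 0.0507, 0.1483]
tool_rot: [-0.488, 0.513, -0.512, 0.486]
force: [-0.2, 1.0, -1.6]
finger_gap: 0.267
```

Run:
```python
from h import *
st(); z=np.load('step.npz'); X,Y=z['X'],z['Y']; ff=z['ff']+.002*X
M=camT('wrist'); im=manip.snapshot('wrist')
o=z['o']
for pts,c in (([ff+.02*(a*X+b*Y) for a,b in ((-1,-1),(-1,1),(1,1),(1,-1))],(0,255,0)),([o+.13*a*X+.15*b*Y+[0,0,.176] for a,b in ((-1,-1),(-1,1))],(255,0,255)),([o+.13*a*X+.15*b*Y+[0,0,.154] for a,b in ((-1,-1),(-1,1))],(255,0,0))):
    q=np.array([proj('wrist',p,M) for p in pts]).round().astype(int); cv2.polylines(im,[q],True,c,1); print(q.tolist())
cv2.imwrite('pics/w3.png',im)
im=manip.snapshot('scene'); cv2.imwrite('pics/s3.png',im)
```

```text
t 9.68 tcp [0.6591 0.0507 0.1483] yaw -92.89 F [-0.2  1.  -1.6] q6 -0.041 gap 0.267
[[348, -12], [292, -11], [291, -80], [349, -80]]
[[496, -88], [-659, -81]]
[[461, -44], [-469, -39]]
```

View pics/w3.png

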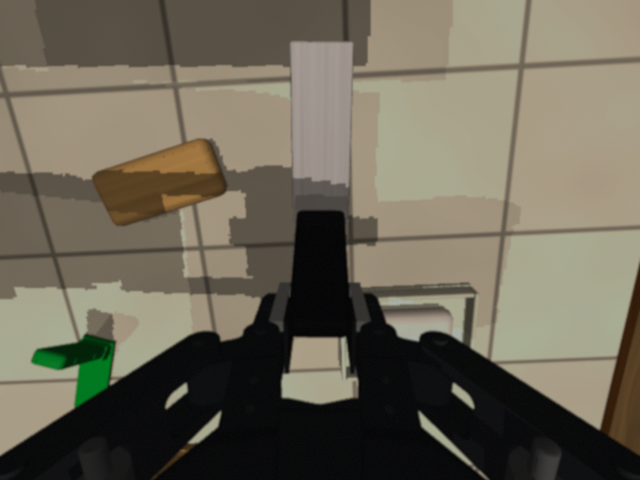

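View pics/s3.png

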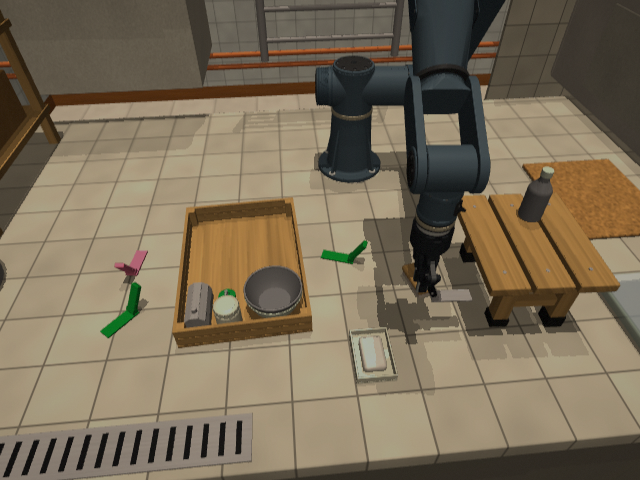

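The blade is held straight over the tiles before the far foot, clear of the brush at (160,180) and the soap dish at (410,320). Next I'll lower it.

Emit:
send_rows --plan '[{"linear": [0, 0.8, 0], "roll": 0}, {"linear": [0, 0.8, 0], "roll": 0}, {"linear": [0, 0.8, 0], "roll": 0}, {"linear": [0, 0.75, 0], "roll": 0}, {"linear": [0, 0, 0], "roll": 0}]'

```text
t: 10.4
tcp_pos: [0.6582, 0.05, 0.0529]
tool_rot: [-0.488, 0.514, -0.511, 0.485]
force: [-0.1, 0.5, -1.2]
finger_gap: 0.268
```

Emit:
send_rows --plan '[{"linear": [0, 0.1, 0], "roll": 0}, {"linear": [0, 0.03, 0], "roll": 0}, {"linear": [0, 0.03, 0], "roll": 0}, {"linear": [0, 0, 0], "roll": 0}, {"linear": [0, 0, 0], "roll": 0}]'

```text
t: 11.02
tcp_pos: [0.6605, 0.0509, 0.0502]
tool_rot: [0.487, -0.512, 0.513, -0.487]
force: [0.1, 0.2, -1.3]
finger_gap: 0.265
```

Run:
```python
from h import *
st(); z=np.load('step.npz'); X,Y=z['X'],z['Y']; ff=z['ff']+.002*X
M=T(); tip=M[:3,:3]@[-.1156,.046,.0007]+M[:3,3]; print('tip',tip, 'rel',(tip-ff)@X,(tip-ff)@Y)
C=camT('wrist'); im=manip.snapshot('wrist')
q=np.array([proj('wrist',ff+.02*(a*X+b*Y)+[0,0,h],C) for a,b,h in ((-1,-1,.01),(-1,1,.01),(-1,1,.036),(-1,-1,.036))]).round().astype(int); cv2.polylines(im,[q],True,(0,255,0),1)
cv2.imwrite('pics/w4.png',im)
im=manip.snapshot('scene'); cv2.imwrite('pics/s4.png',cv2.resize(im[200:350,380:580],(800,600),interpolation=cv2.INTER_CUBIC))
```

```text
t 11.03 tcp [0.6605 0.0509 0.0502] yaw -92.91 F [ 0.1  0.2 -1.3] q6 -0.041 gap 0.265
tip [0.66706756 0.166357   0.00424157] rel -0.07904291333101553 -0.0022281470347503135
```

View pics/w4.png

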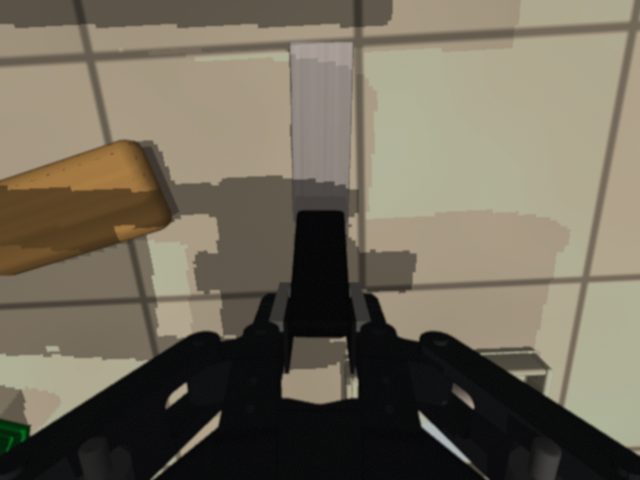

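View pics/s4.png

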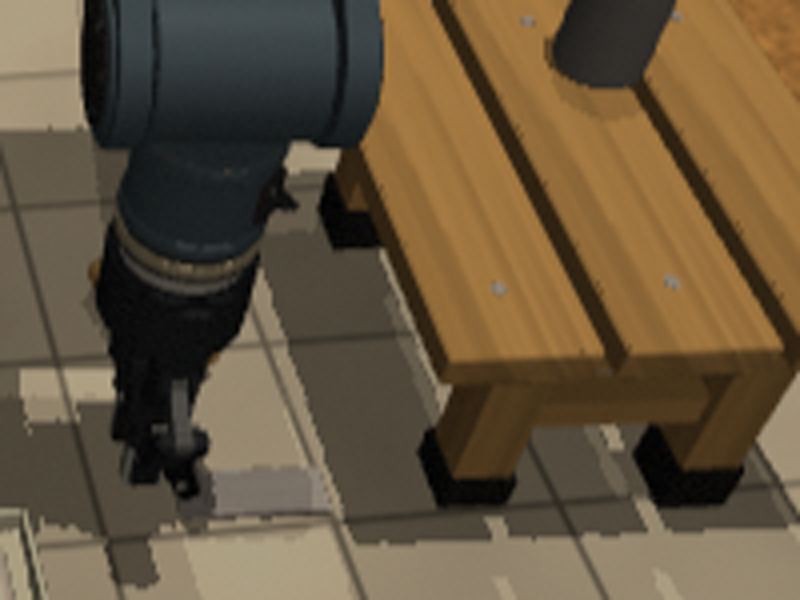

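Emit:
send_rows --plan '[{"linear": [0, 0.04, 0], "roll": 0}, {"linear": [0, 0.04, 0], "roll": 0}, {"linear": [0, 0.04, 0], "roll": 0}, {"linear": [0, 0, 0], "roll": 0}, {"linear": [0, 0, 0], "roll": 0}]'

```text
t: 11.75
tcp_pos: [0.6603, 0.0509, 0.0464]
tool_rot: [-0.487, 0.513, -0.513, 0.487]
force: [-0.4, -1.3, -1.2]
finger_gap: 0.271
```

Emit:
send_rows --plan '[{"linear": [0, 0.03, 0], "roll": 0}, {"linear": [0, 0.02, 0], "roll": 0}, {"linear": [0, 0, 0], "roll": 0}, {"linear": [0, 0, 0], "roll": 0}, {"linear": [0, 0, 0], "roll": 0}]'

```text
t: 12.38
tcp_pos: [0.6605, 0.0506, 0.0461]
tool_rot: [0.487, -0.512, 0.513, -0.487]
force: [-1.3, -1.9, 5.6]
finger_gap: 0.269
```

Contact is about 7 N, so the blade is flat at TCP z 0.046. I'll ease off slightly and slide in.

Emit:
send_rows --plan '[{"linear": [-0.1, -0.03, 0], "roll": 0}, {"linear": [-0.4, 0, 0], "roll": 0}, {"linear": [-0.4, 0, 0], "roll": 0}, {"linear": [-0.4, 0, 0], "roll": 0}, {"linear": [-0.2, 0, 0], "roll": 0}]'

```text
t: 13.0
tcp_pos: [0.663, 0.0968, 0.0462]
tool_rot: [0.487, -0.512, 0.513, -0.488]
force: [-0.3, -4.1, 5.1]
finger_gap: 0.269
```

Run:
```python
from h import *
st(); z=np.load('step.npz'); X,Y=z['X'],z['Y']; ff=z['ff']+.002*X
M=T(); tip=M[:3,:3]@[-.1156,.046,.0007]+M[:3,3]; print('tip',tip, 'rel',(tip-ff)@X,(tip-ff)@Y)
im=manip.snapshot('wrist'); cv2.imwrite('pics/w5.png',im)
im=manip.snapshot('scene'); cv2.imwrite('pics/s5.png',cv2.resize(im[200:350,380:580],(800,600),interpolation=cv2.INTER_CUBIC))
```

```text
t 13.0 tcp [0.663  0.0968 0.0462] yaw -92.83 F [-0.3 -4.1  5.1] q6 0.029 gap 0.269
tip [6.69403869e-01 2.12231383e-01 1.49913995e-04] rel -0.033109372595917 -0.0023928702413269897
```

View pics/w5.png

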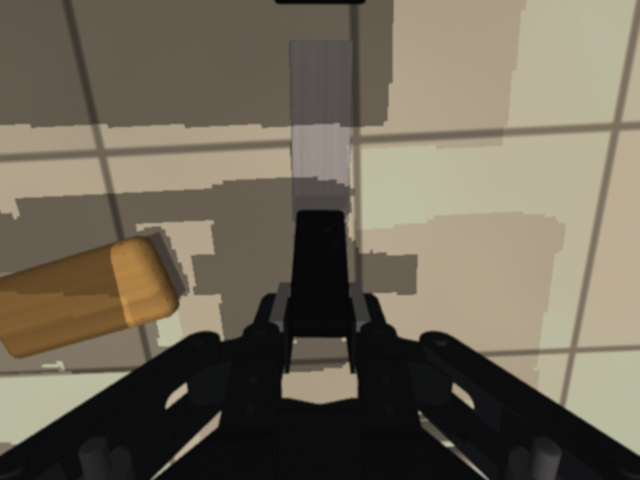

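View pics/s5.png

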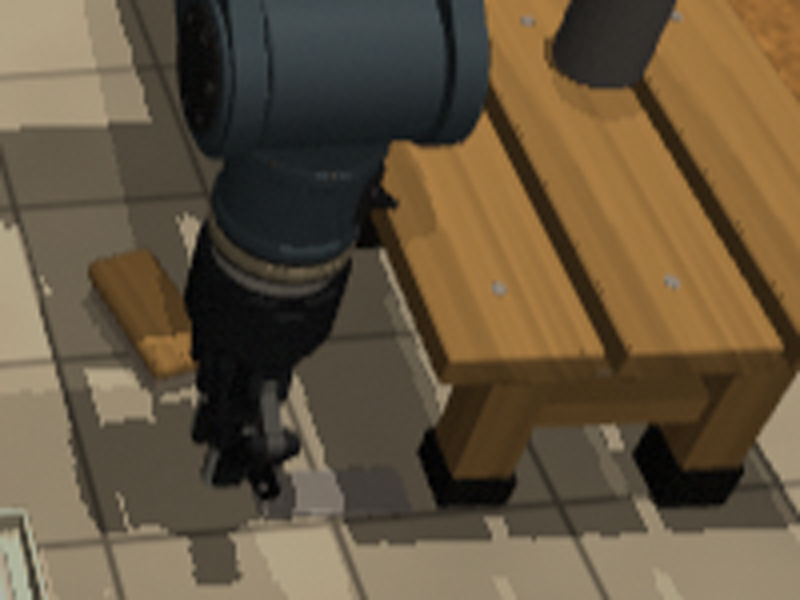

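The worn foot's front edge shows at the top (u 275–365), and the blade is centred on it (290–352). I'll slide on in small increments.

Emit:
send_rows --plan '[{"linear": [-0.12, 0, 0], "roll": 0}, {"linear": [-0.12, 0, 0], "roll": 0}, {"linear": [-0.12, 0, 0], "roll": 0}, {"linear": [-0.12, 0, 0], "roll": 0}, {"linear": [-0.12, 0, 0], "roll": 0}]'

```text
t: 13.72
tcp_pos: [0.6638, 0.1129, 0.0462]
tool_rot: [0.487, -0.512, 0.513, -0.487]
force: [-0.2, -2.7, 5.3]
finger_gap: 0.263
```

Run:
```python
from h import *
st(); z=np.load('step.npz'); X,Y=z['X'],z['Y']; ff=z['ff']+.002*X
M=T(); tip=M[:3,:3]@[-.1156,.046,.0007]+M[:3,3]; print('tip',tip, 'rel',(tip-ff)@X,(tip-ff)@Y)
im=manip.snapshot('wrist'); cv2.imwrite('pics/w6.png',im)
for p in ((275,24),(365,24)): print(ray('wrist',*p,.01))
```

```text
t 13.72 tcp [0.6638 0.1129 0.0462] yaw -92.93 F [-0.2 -2.7  5.3] q6 0.055 gap 0.263
tip [6.70441353e-01 2.28317776e-01 8.47148180e-05] rel -0.01699191686119419 -0.0026686161650619636
[0.64977007 0.23538094 0.01      ]
[0.68978182 0.23333197 0.01      ]
```

View pics/w6.png

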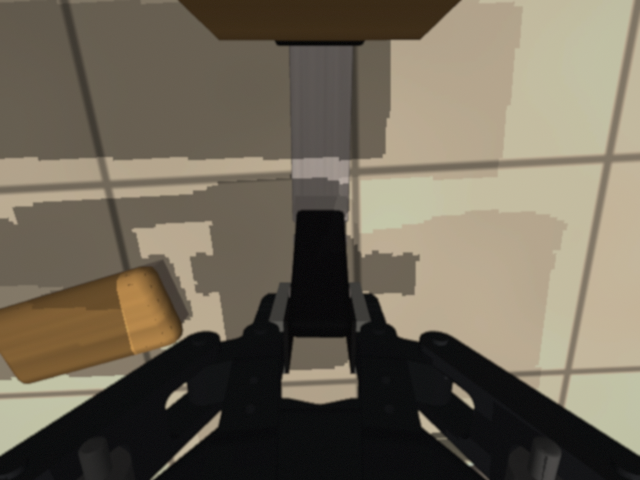

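No resistance, so the blade fits. The foot's edge at v≈45 puts the foot centre at about y=0.2475. Sliding on.

Emit:
send_rows --plan '[{"linear": [-0.12, 0, 0], "roll": 0}, {"linear": [-0.12, 0, 0], "roll": 0}, {"linear": [-0.12, 0, 0], "roll": 0}, {"linear": [-0.12, 0, 0], "roll": 0}, {"linear": [-0.1, 0, 0], "roll": 0}]'

```text
t: 14.4
tcp_pos: [0.6647, 0.1304, 0.0462]
tool_rot: [0.487, -0.512, 0.513, -0.487]
force: [-0.4, -4.0, 4.9]
finger_gap: 0.267
```

Run:
```python
from h import *
st(); z=np.load('step.npz'); X,Y=z['X'],z['Y']; ff=z['ff']+.004*X
M=T(); tip=M[:3,:3]@[-.1156,.046,.0007]+M[:3,3]; print('tip',tip, 'rel',(tip-ff)@X,(tip-ff)@Y)
im=manip.snapshot('scene'); cv2.imwrite('pics/s6.png',cv2.resize(im[200:350,380:580],(800,600),interpolation=cv2.INTER_CUBIC))
```

```text
t 14.4 tcp [0.6647 0.1304 0.0462] yaw -92.92 F [-0.4 -4.   4.9] q6 0.081 gap 0.267
tip [6.71278140e-01 2.45735146e-01 9.81049080e-05] rel -0.0015544621176717649 -0.0026809606289631156
```

View pics/s6.png

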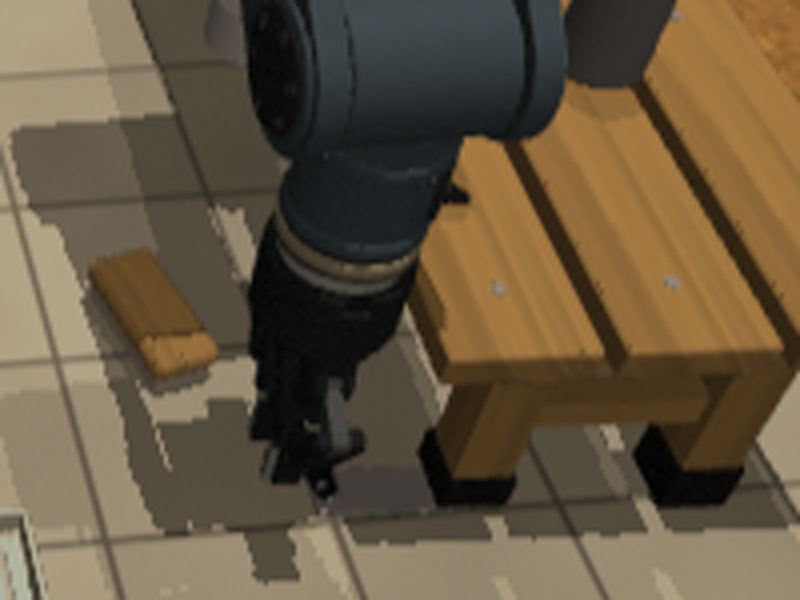

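Emit:
send_rows --plan '[{"linear": [-0.06, 0, 0], "roll": 0}, {"linear": [-0.06, 0, 0], "roll": 0}, {"linear": [-0.04, 0, 0], "roll": 0}, {"linear": [-0.04, 0, 0], "roll": 0}, {"linear": [0, 0, 0], "roll": 0}]'

```text
t: 15.08
tcp_pos: [0.6649, 0.1364, 0.0462]
tool_rot: [0.487, -0.512, 0.513, -0.487]
force: [0.1, -3.3, 5.5]
finger_gap: 0.264
```

Run:
```python
from h import *
st(); z=np.load('step.npz'); X,Y=z['X'],z['Y']; ff=z['ff']+.004*X
M=T(); tip=M[:3,:3]@[-.1156,.046,.0007]+M[:3,3]; print('tip',tip, 'rel',(tip-ff)@X,(tip-ff)@Y)
im=manip.snapshot('top'); cv2.imwrite('pics/t7.png',cv2.resize(im[130:280,80:280],(800,600),interpolation=cv2.INTER_CUBIC))
```

```text
t 15.07 tcp [0.6649 0.1364 0.0462] yaw -92.92 F [ 0.1 -3.3  5.5] q6 0.09 gap 0.264
tip [6.71543709e-01 2.51801443e-01 8.56264479e-05] rel 0.004517607398462035 -0.002659413669577293
```

View pics/t7.png

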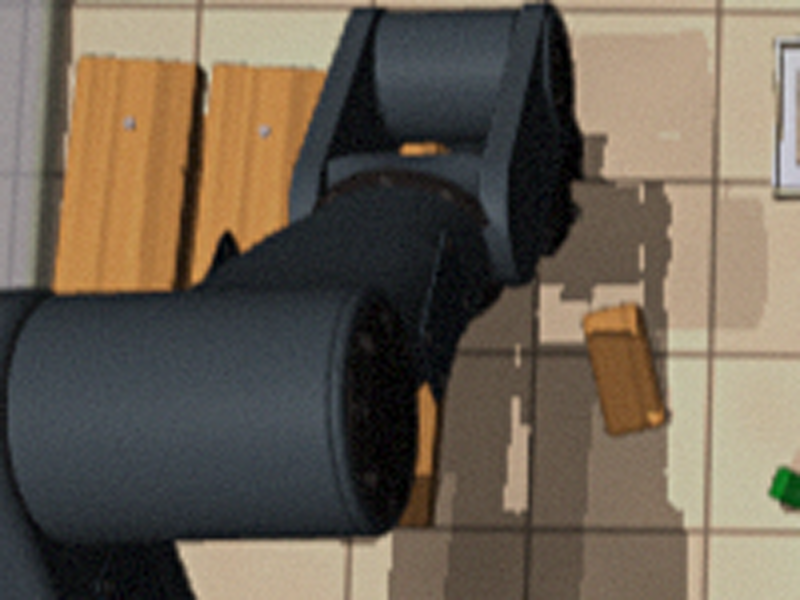

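Run:
```python
from h import *
M=np.eye(4);M[:3,:3]=Rt(-92.93);M[:3,3]=[.6638,.1129,.0462]
C=M@np.array(manip.get_calibration('wrist')['tool_from_camera'])
for p in ((277,45),(363,45)):print(ray('wrist',*p,.01,C).round(4))
M[:3,3]=[.663,.0968,.0462];C=M@np.array(manip.get_calibration('wrist')['tool_from_camera'])
for p in ((275,3),(364,3)):print(ray('wrist',*p,.01,C).round(4))
# scene: left/right bottom edge corners of the far face of the foot
for p in ((247,508),(333,508)): print(ray('scene',p[0]/5+440,p[1]/5+225,.01).round(4))
```

```text
[0.6499 0.2264 0.01  ]
[0.6888 0.2244 0.01  ]
[0.6497 0.2267 0.01  ]
[0.6886 0.2247 0.01  ]
[0.688  0.2264 0.01  ]
[0.6918 0.2653 0.01  ]
```

The foot measures consistently: front face at y≈0.2255, centre at 0.2455, and the tip is about 6 mm past the centre while held. I'll release, back out and lift, turn the hand 90°, then push the handle the remaining 16 mm with the back of an open finger.

Emit:
send_rows --plan '[{"linear": [0, -0.02, 0], "roll": 0}, {"linear": [0, 0, 0], "roll": 0}, {"linear": [0, 0, 0], "roll": 0}, {"linear": [0, 0, 0], "roll": 0}, {"linear": [0, 0, 0], "roll": 0}]' --claw 85

```text
t: 15.75
tcp_pos: [0.6647, 0.1373, 0.0463]
tool_rot: [-0.487, 0.513, -0.512, 0.487]
force: [0.1, 0.4, -0.5]
finger_gap: 0.995
```

Emit:
send_rows --plan '[{"linear": [0.5, 0, 0], "roll": 0}, {"linear": [0.8, 0, 0], "roll": 0}, {"linear": [0.8, -0.2, 0], "roll": 0}, {"linear": [0.3, -0.9, 0], "roll": 0}, {"linear": [0, -1, 0], "roll": 0}]'

```text
t: 16.38
tcp_pos: [0.6607, 0.062, 0.1099]
tool_rot: [-0.487, 0.514, -0.513, 0.486]
force: [0.4, 0.3, 0.2]
finger_gap: 0.999
```

Run:
```python
from h import *
st(); im=manip.snapshot('wrist'); cv2.imwrite('pics/w8.png',im)
rows([([.664,.060,.12],-2.7)],dec=1)
```

```text
t 16.38 tcp [0.6607 0.062  0.1099] yaw -93.11 F [0.4 0.3 0.2] q6 -0.02 gap 0.999
[0.0,0.0,0.0,-0.9] [0.0,0.0,0.0,-0.9] [0.0,0.0,0.0,-0.9] [0.0,0.0,0.0,-1.0] [0.0,0.0,0.0,-0.9]
[0.0,0.0,0.0,-1.0] [0.0,0.0,0.0,-0.9] [0.0,0.0,0.0,-1.0] [0.0,0.0,0.0,-0.9] [0.0,0.0,0.0,-1.0]
[0.0,0.0,0.0,-0.9] [0.0,0.0,0.0,-1.0] [0.0,0.0,0.0,-0.9] [0.0,-0.1,0.0,-1.0] [0.0,0.0,0.0,-0.9]
[0.0,-0.1,-0.1,-1.0] [0,0,0,0] [0,0,0,0] [0,0,0,0] [0,0,0,0]
end [0.6632 0.0594 0.1208] -2.47 20
```

View pics/w8.png

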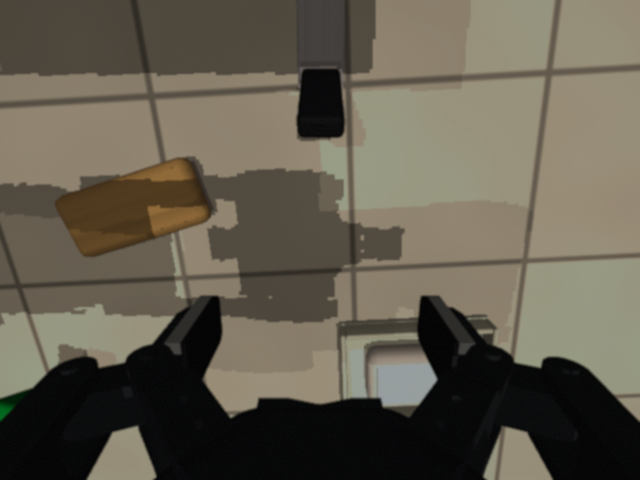

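The feeler lies straight where I left it, with the handle's rear top edge at about (321,136). Next I'll locate the handle's rear and the soap dish edge.

Run:
```python
from h import *
print('handle rear',ray('wrist',321,130,.062),ray('wrist',321,136,.058)); 
for p in ((340,322),(487,318)): print('dish',ray('wrist',*p,.026))
print('brush',ray('wrist',212,212,.02))
```

```text
handle rear [0.66849929 0.13861728 0.062     ] [0.66838712 0.13558307 0.058     ]
dish [0.67599479 0.00163062 0.026     ]
dish [ 0.78611802 -0.00137656  0.026     ]
brush [0.59063962 0.08931169 0.02      ]
```

Emit:
send_rows --plan '[{"linear": [0, 0, 0], "roll": -1}, {"linear": [0, 0, 0], "roll": -1}, {"linear": [0, 0, 0], "roll": -1}, {"linear": [0, 0, 0], "roll": -1}, {"linear": [0, 0, 0], "roll": -1}]'

```text
t: 17.05
tcp_pos: [0.6611, 0.0634, 0.1097]
tool_rot: [-0.604, 0.368, -0.369, 0.604]
force: [0.9, -0.1, -0.3]
finger_gap: 0.996
```

Emit:
send_rows --plan '[{"linear": [0, 0, 0], "roll": -1}, {"linear": [0, 0, 0], "roll": -1}, {"linear": [0, 0, 0], "roll": -1}, {"linear": [0, 0, 0], "roll": -1}, {"linear": [0, 0, 0], "roll": -1}]'

```text
t: 17.68
tcp_pos: [0.6611, 0.0634, 0.1097]
tool_rot: [0.678, -0.2, 0.2, -0.678]
force: [0.7, 0.1, 0.0]
finger_gap: 0.999
```

Emit:
send_rows --plan '[{"linear": [0, 0, 0], "roll": -1}, {"linear": [0, 0, 0], "roll": -1}, {"linear": [0, 0, 0], "roll": -1}, {"linear": [0, 0, 0], "roll": -1}, {"linear": [0, 0, 0], "roll": -1}]'

```text
t: 18.3
tcp_pos: [0.6611, 0.0634, 0.1097]
tool_rot: [0.707, -0.017, 0.017, -0.707]
force: [-0.6, 0.3, -0.1]
finger_gap: 0.993
```

Run:
```python
from h import *
st(); im=manip.snapshot('wrist'); cv2.imwrite('pics/w9.png',im)
im=manip.snapshot('scene'); cv2.imwrite('pics/s9.png',cv2.resize(im[200:350,380:580],(800,600),interpolation=cv2.INTER_CUBIC))
```

```text
t 18.3 tcp [0.6611 0.0634 0.1097] yaw -2.8 F [-0.6  0.3 -0.1] q6 -1.594 gap 0.993
```

View pics/w9.png

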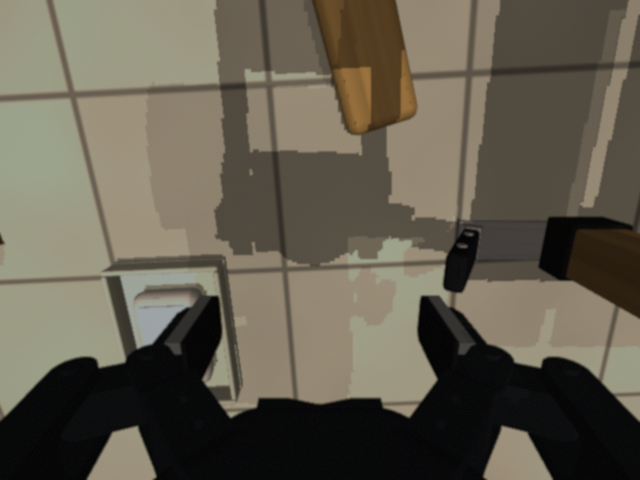

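View pics/s9.png

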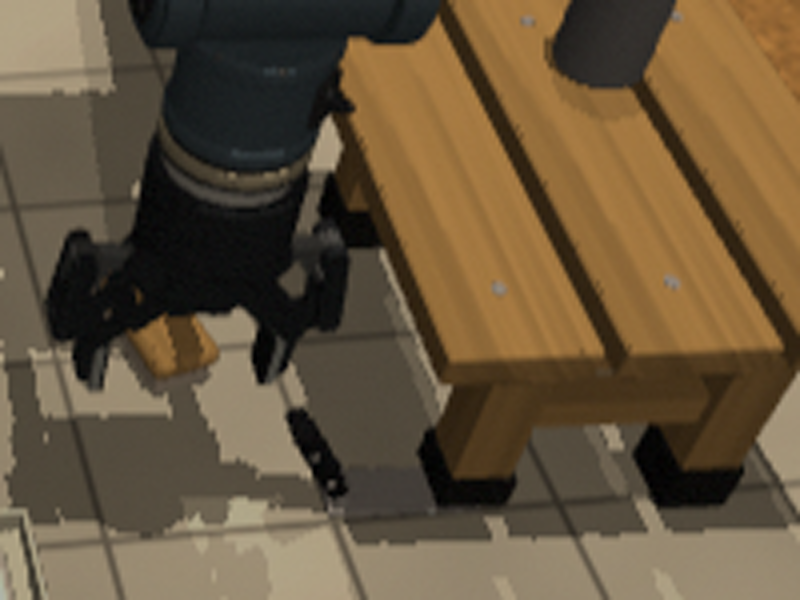

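The hand is turned. The feeler lies flat with its blade under the foot, and the open finger stands behind the handle, clear of the dish. I'll lower to z≈0.040 and then push gently.

Run:
```python
from h import *
rows([([.665,.068,.085],-2.8),([.665,.068,.040],-2.8)],dec=2)
```

```text
[0.12,0.82,0.15,-0.03] [0.0,0.75,0.0,0.0] [0.0,0.75,0.0,0.0] [0,0,0,0] [0,0,0,0]
end [0.665  0.0679 0.0401] -2.83 5
```

Emit:
send_rows --plan '[{"linear": [0.12, 0.8, 0.15], "roll": 0}, {"linear": [0, 0.75, 0], "roll": 0}, {"linear": [0, 0.75, 0], "roll": 0}, {"linear": [0, 0, 0], "roll": 0}, {"linear": [0, 0, 0], "roll": 0}]'

```text
t: 19.02
tcp_pos: [0.6651, 0.0695, 0.0401]
tool_rot: [-0.707, 0.018, -0.018, 0.707]
force: [0.2, 0.5, 0.2]
finger_gap: 0.995
```

Run:
```python
from h import *
st(); im=manip.snapshot('wrist'); cv2.imwrite('pics/w10.png',im)
im=manip.snapshot('scene'); cv2.imwrite('pics/s10.png',cv2.resize(im[200:350,380:580],(800,600),interpolation=cv2.INTER_CUBIC))
```

```text
t 19.02 tcp [0.6651 0.0695 0.0401] yaw -2.95 F [0.2 0.5 0.2] q6 -1.582 gap 0.995
```

View pics/w10.png

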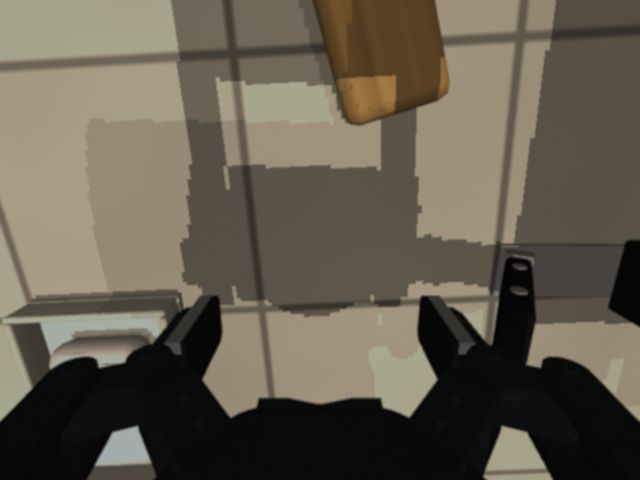

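View pics/s10.png

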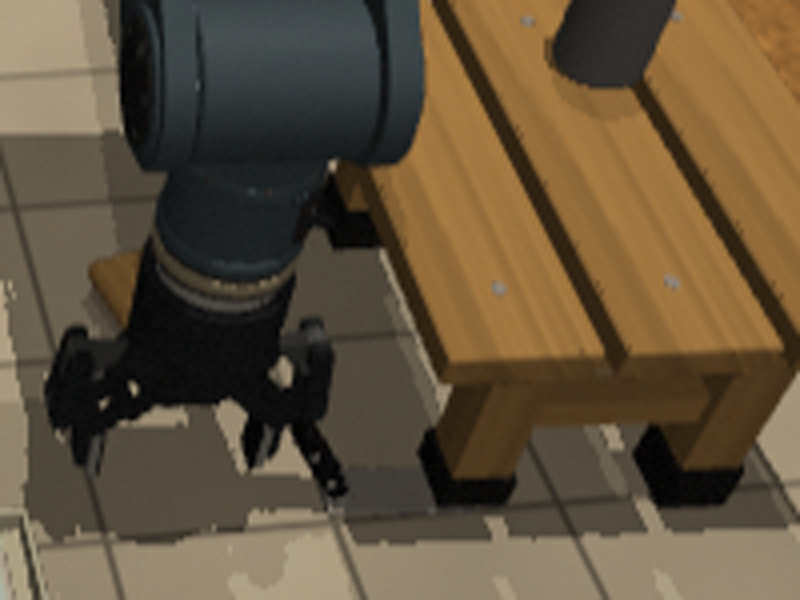

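Emit:
send_rows --plan '[{"linear": [0, 0, 0.1], "roll": 0}, {"linear": [0, 0, 0.1], "roll": 0}, {"linear": [0, 0, 0.1], "roll": 0}, {"linear": [0, 0, 0.1], "roll": 0}, {"linear": [0, 0, 0.1], "roll": 0}]'

```text
t: 19.75
tcp_pos: [0.6659, 0.0845, 0.0406]
tool_rot: [0.707, -0.018, 0.018, -0.707]
force: [-1.0, -0.4, 1.1]
finger_gap: 0.993
```

Run:
```python
from h import *
st(); im=manip.snapshot('wrist'); cv2.imwrite('pics/w11.png',im)
```

```text
t 19.75 tcp [0.6659 0.0845 0.0406] yaw -2.92 F [-1.  -0.4  1.1] q6 -1.559 gap 0.993
```

View pics/w11.png

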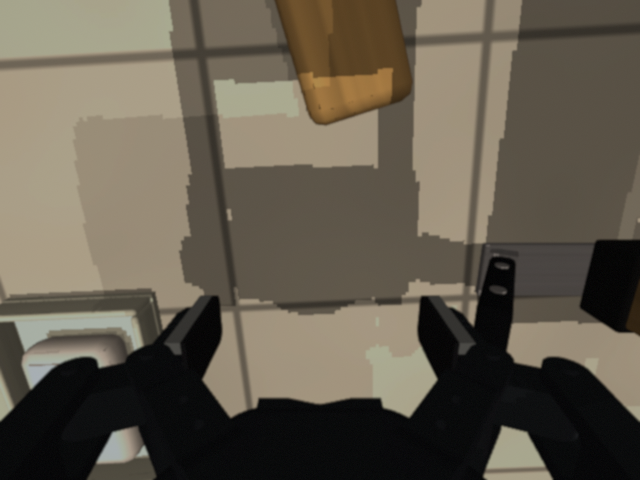

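Run:
```python
from h import *
def at(p,y,px,z):
    M=np.eye(4);M[:3,:3]=Rt(y);M[:3,3]=p; return ray('wrist',*px,z,M@np.array(manip.get_calibration('wrist')['tool_from_camera'])).round(4)
print(at([.6651,.0695,.0401],-2.95,(493,270),.005),at([.6659,.0845,.0406],-2.92,(478,270),.005))
a=cv2.imread('pics/w10.png');b=cv2.imread('pics/w11.png')
cv2.imwrite('pics/cmp.png',np.vstack([cv2.resize(i[225:325,440:640],(800,300),interpolation=cv2.INTER_CUBIC) for i in(a,b)]).repeat(1,0))
```

```text
[0.6655 0.1635 0.005 ] [0.666  0.1706 0.005 ]
```

View pics/cmp.png

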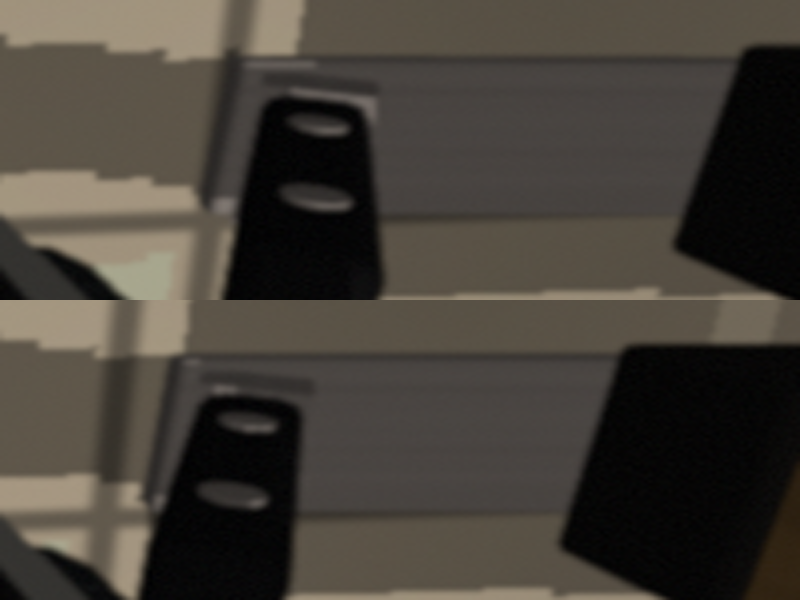

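Comparing the pictures, the feeler has moved about 7.4 mm straight in, with contact at TCP y≈0.077. The tip is now about 14 mm past the foot centre, so I'll push another 12 mm.

Emit:
send_rows --plan '[{"linear": [0, 0, 0.1], "roll": 0}, {"linear": [0, 0, 0.1], "roll": 0}, {"linear": [0, 0, 0.1], "roll": 0}, {"linear": [0, 0, 0.1], "roll": 0}, {"linear": [0, 0, 0], "roll": 0}]'

```text
t: 20.42
tcp_pos: [0.6662, 0.097, 0.0403]
tool_rot: [-0.707, 0.018, -0.018, 0.707]
force: [0.4, 0.0, -0.2]
finger_gap: 0.995
```

Emit:
send_rows --plan '[{"linear": [0, 0, -0.2], "roll": 0}, {"linear": [0, 0, -0.4], "roll": 0}, {"linear": [0, 0, -0.2], "roll": 0}, {"linear": [0, -0.8, 0], "roll": 0}, {"linear": [0, -0.8, 0], "roll": 0}]'

```text
t: 21.05
tcp_pos: [0.6647, 0.0717, 0.0885]
tool_rot: [-0.707, 0.019, -0.018, 0.707]
force: [0.6, 0.2, -0.1]
finger_gap: 0.994
```

Run:
```python
from h import *
st(); im=manip.snapshot('wrist'); cv2.imwrite('pics/w12.png',im)
im=manip.snapshot('scene'); cv2.imwrite('pics/s12.png',cv2.resize(im[200:350,380:580],(800,600),interpolation=cv2.INTER_CUBIC))
```

```text
t 21.05 tcp [0.6647 0.0717 0.0885] yaw -2.98 F [ 0.6  0.2 -0.1] q6 -1.578 gap 0.994
```

View pics/w12.png

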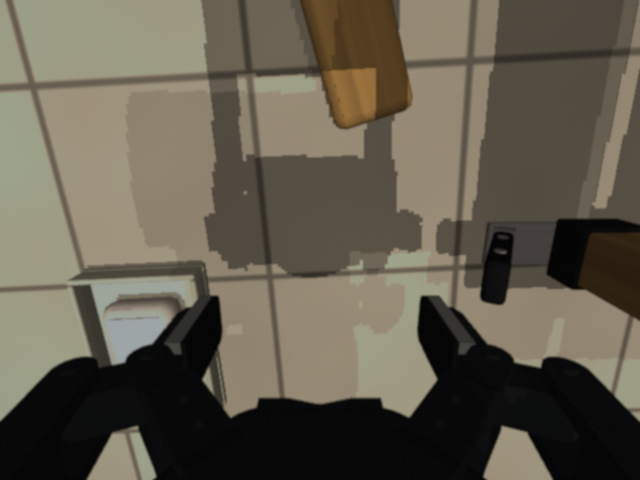

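View pics/s12.png

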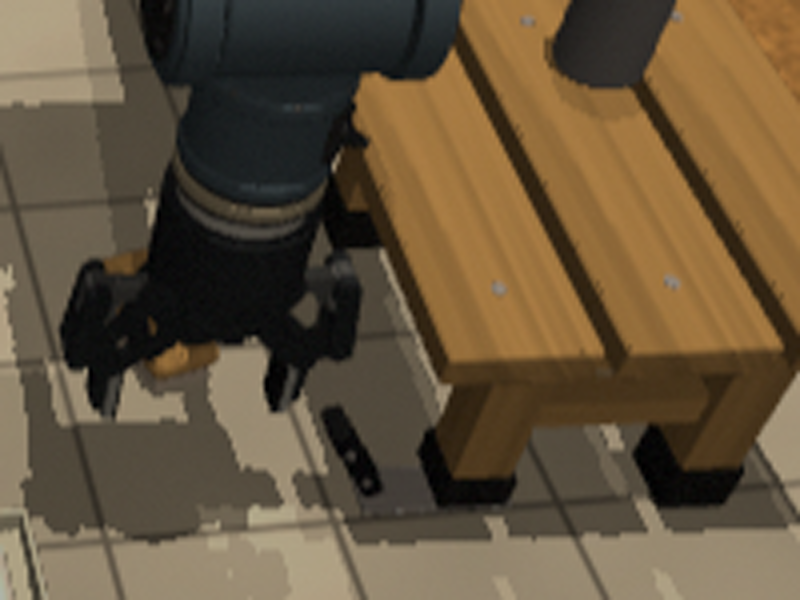

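Run:
```python
from h import *
im=cv2.imread('pics/w12.png'); cv2.imwrite('pics/w12z.png',cv2.resize(im[200:320,460:620],(800,600),interpolation=cv2.INTER_CUBIC))
```

```text
(no output)
```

View pics/w12z.png

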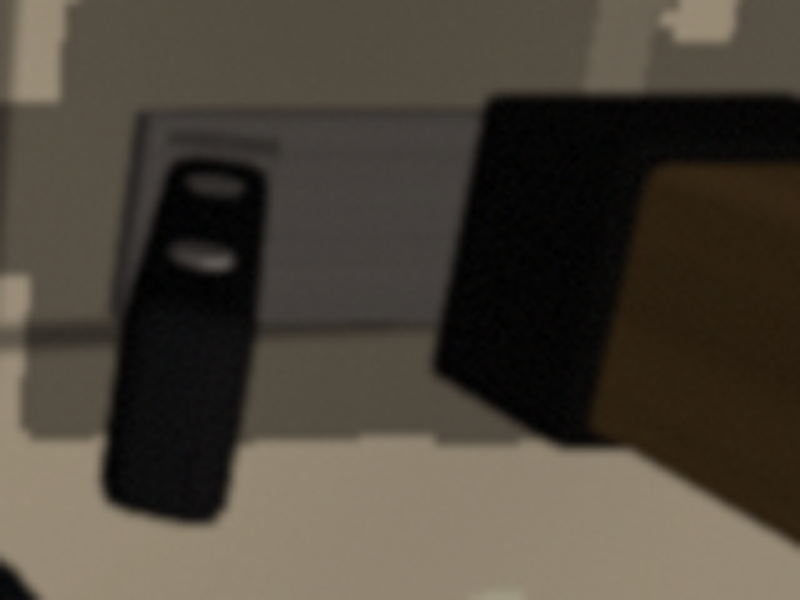

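Run:
```python
from h import *
r=lambda u,v,z: ray('wrist',460+u/5,200+v/5,z)
z_=np.load('step.npz');X=z_['X'];Y=z_['Y']
a=r(142,112,.005); e=r(480,112,.005); b=r(118,310,.005); f1=r(485,100,.036); 
print('blade rear far-left corner',a,'near corner',b)
u=np.cross([0,0,1],b-a); u=(a-b)[:2]; print('angle',np.degrees(np.arctan2(*( (b-a)[[1,0]])))) 
rear=(a+b)/2; tip=rear+.087*X; print('rear',rear,'tip',tip)
far=r(480,112,.005); near=r(443,322,.005); edge=np.degrees(np.arctan2((far-a)[1],(far-a)[0])); print('edge dir',edge)
print('foot front top corner at z .036',r(487,98,.036), r(437,370,.036),'bottom z .01',r(487,98,.01),r(437,370,.01))
c=np.array([.6693,.2455,0]); print('tip rel',(tip-c)@X,(tip-c)@Y)
im=manip.snapshot('top'); cv2.imwrite('pics/t12.png',im)
```

```text
blade rear far-left corner [0.65539717 0.18667451 0.005     ] near corner [0.68402054 0.18603114 0.005     ]
angle -1.2876376027864436
rear [0.66970885 0.18635282 0.005     ] tip [0.67382228 0.27325553 0.005     ]
edge dir 87.00886287599701
foot front top corner at z .036 [0.64701046 0.21079947 0.036     ] [0.68110238 0.20999378 0.036     ] bottom z .01 [0.65443816 0.22939585 0.01      ] [0.69320891 0.22847959 0.01      ]
tip rel 0.027938303459041025 -0.003204921145375992
```

View pics/t12.png

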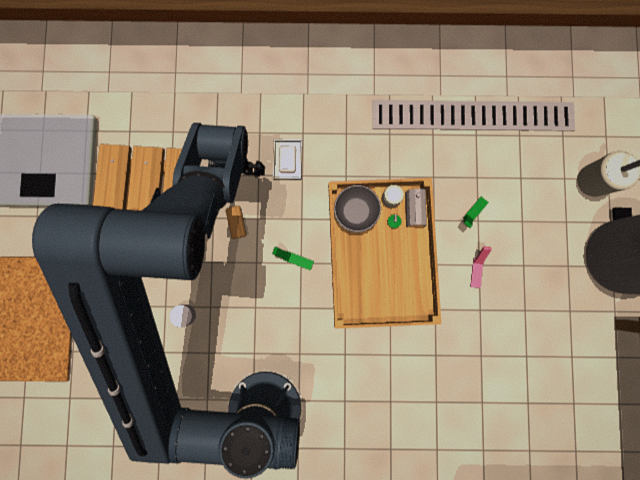

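The tip is 24–28 mm past the foot centre, 3 mm off its midline and straight within a degree or so. The other things are where they were. I'll lift a bit more and hand in.

Emit:
send_rows --plan '[{"linear": [0, -0.7, -0.1], "roll": 0}, {"linear": [0, -0.7, -0.1], "roll": 0}, {"linear": [0, 0, 0], "roll": 0}, {"linear": [0, 0, 0], "roll": 0}, {"linear": [0, 0, 0], "roll": 0}]'

```text
t: 21.82
tcp_pos: [0.664, 0.0667, 0.1293]
tool_rot: [-0.707, 0.019, -0.017, 0.707]
force: [-0.0, -0.2, 0.1]
finger_gap: 0.996
```

Run:
```python
from h import *
st(); print(manip.sign_off())
```

```text
t 21.82 tcp [0.664  0.0667 0.1293] yaw -2.91 F [-0.  -0.2  0.1] q6 -1.587 gap 0.996
the job is handed in; nothing more can be done
None
```

The feeler now lies flat on the tiles under the far front foot, which is the worn one, and I handed the job in at 21.8 s of the 56 s. I took it out of the crate by its handle and slid it flat under that foot while held. I then released it and pushed it the last stretch with the back of an open finger.

- **Only one foot tried:** I picked the far foot from the scene picture, where its lower edge sat about 10 mm above the tiles. I did not try the blade under the near foot, so the task's "try both" was done by eye there. The blade slid in under the far foot with no rise in force; sideways force stayed at about 4 N.
- **Tip position:** two measurements put the tip about 24 mm and 28 mm past the foot's centre; its back face is at 20 mm. They disagree by 4 mm, but both are within the allowed 12–50 mm.
- **Alignment:** the blade is about 3 mm off the foot's middle line and within about 2° of straight.
- **Surroundings:** the last top picture showed nothing else visibly shifted, though the arm hid the lotion in that view. The hand was clear, with no force on it.

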